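# Roll the reels into the drying cabinet

### The arm

A 6-joint arm with a two-finger parallel gripper is mounted at the origin on a cart in front of the work surface, level with it; the furniture and walls round the work are solid. World frame = base frame: x ahead of the robot, y to its left, z up, the work surface at z = 0. Lengths are in m, angles in rad, forces in N, time in s.
With the tool pointing down it reaches from about 0.3 to 0.875 m from the base axis. Payload 6.4 kg.
Tool frame: the origin (TCP) lies between the finger pads; the fingertips stand 8 mm ahead of it and the grasp point (between the pads) lies 11 mm behind it (ctrl.finger_overhang is the distance from the TCP to the fingertips, in m); z points along the fingers, y is the line along which they close (so a half turn about z gives the same grasp; the last joint's range is limited). The gripper opens to 85 mm and grips with 20 to 120 N. Pads are 22 mm wide; open, the fingers measure 114 mm over their backs; the gripper's body (76 mm by 85 mm) begins 54 mm behind the grasp point. The pads swing forward as they close: fully open they stand 13 mm farther back than shut.
Start: joints at [-1.458, 0.181, 1.607, -0, 1.354, -0.206], TCP at [0.18, -0.546, 0.21] pointing down, gripper open.
Joint ranges: [-2.99, 2.99], [-0.89, 2.07], [0.3, 2.58], [-1.14, 4.28], [0, 2.63], [-3.12, 3.12]. Speed limits (rad/s): [2.57, 2.57, 3.01, 3.14, 3.14, 3.14].

### API

Orientations are given as a unit quaternion [w, x, y, z].
In Python, from bench import ctrl, camera gives the robot as it stands.
- The arm moves only by the shell command python3 -m pendant 'ROWS' [OPENING]. ROWS is JSON, a list of rows, each a list of 6 numbers: the shift along the world's x, y, z normalised to -1 to 1, where 1 is 200 mm, then the turn, a rotation vector about the world's x, y, z normalised to -1 to 1, where 1 is pi/2 rad. In form: [[dx, dy, dz, rx, ry, rz], ...]. A call has exactly 10 rows; each row shifts and turns the commanded pose from where the row before left it; what a row does not reach is not made up. A row lasts 1/8 s, in which the tool goes at most 62.5 mm and 10.7 degrees, less where a joint would pass 70% of its speed; a pose out of reach is approached as far as the arm can. A call with a number of a shift or a turn outside -1 to 1 is refused whole. A call with a gripper value outside its range is refused whole. OPENING is the opening, from -1 (shut) to 1 (fully open), set as the call begins (- or left out, the last holds). The fingers move at their own pace and stop on an object; the grip force is fixed at half the most. Time passes only in rows, so rows that do not move let the fingers close, or fill a call up. It gives the time, the measured TCP pose, the force, the opening and the grip force at its end, in the units of the state.
- ctrl.get_obs(): the state, without advancing time (a new reading comes with each control period).
- camera(name): name is "side" or "top"; returns a dict with "color" (384x512x3 uint8, blue, green, red), "fx", "fy", "cx", "cy" (pixels), "distortion" ([k1, k2, p1, p2, k3] as OpenCV has them; the pictures are not rectified), "xyz" and "rotation" of the camera in the world. Camera axes: x right, y down, z forward; pixel columns grow to the right and rows downward; lengths in m; the calibration is good to about 2 mm. A picture is of the moment at which its call begins. There is no depth.
- ctrl.hand_in(): hands the job in; it is judged then, once.
The state is a dict: "time_s": time; "q": joint angles; "dq": joint speeds; "joint_efforts": joint torques, N m; "eef_pos": TCP position; "eef_rot": TCP orientation; "wrist_force": force on the tool from outside, world axes, zero at the start; "torque": the same for the moment, N m; "opening": opening from 0.0 (shut) to 1.0 (fully open); "grasp_force": force on a finger pad.
Only numpy, scipy, OpenCV 4.12 (cv2) and the standard library are available. Lean on these libraries where they do the work, as an engineer would, in place of code of your own. Each camera call takes 0.05 s, during which the arm holds its last target. There are 200 camera calls.

### The job

Dry the freshly washed tubing reels: first clear the round white tin out of the tray's way and set it flat on the mat to the left of the tray, then pull the drying cabinet's tray out to its stop, roll every reel standing on the mat onto the tray on its rims, one to a lane and wholly on the tray, then push the loaded tray fully home and press the green start button once it is shut. Push the reels along by their drums so that they roll: a reel may be pinched to turn it on the spot, but do not lift it, drag it clamped in the gripper, or let it fall flat, and leave the tools on the bench where they are.

Things in the scene. Friction and masses are not known exactly. Their poses are not given: they have to be found in the camera images.
- cabinet: white low drying cabinet, 200 wide (y) x 250 deep (x) x 92 high mm, fixed on the mat; origin on the mat at the middle of its front face, x axis pointing into it (away from the robot), y to its left. Its tray slides out of the front along -x.
- tray (a joint): the cabinet's pull-out tray: 0 = fully home (panel against the cabinet), 0.230 = out at its stop, in m; friction about 2.5 N, it stays where it is left.
- tray_front (a point): on the mat, middle of the back face of the tray's 78 mm high, 8 mm thick front panel; axes as the cabinet's; moves with the tray. Four lanes run along y, centred 32, 82, 132, 182 mm behind it (+x): 45 mm clear, rails 30 high, 5 thick, from y -50 to the end wall (30 high) at y +56. Floor 3 mm high, open at -y, where a ramped lip (3 mm rise in 30) starts at y -88. Parked reel: centre at y -37 to +23.
- handle (a point): middle of the tray's steel bar handle (horizontal bar along y, 100 mm long, about 10 mm thick), 70 mm above the mat, 35 mm in front of the panel; axes as the cabinet's; moves with the tray.
- start (a joint): green start button on the cabinet's roof near its front right corner, travel 0 to 0.006 m (pressed = 0.006, counts from 0.004), spring of about 4 N; pressed straight down.
- start_top (a point): centre of the button's top face, 26 mm across.
- reel_a: orange plastic reel (empty, no tubing) standing on its two flanges: 66 mm diameter, 38 mm wide; flanges 4 mm thick, between them a 30 mm wide gap with a white drum of 28 mm diameter. 0.2 kg. Origin at its centre, 33 mm up; own x = axle, it rolls square to x. Pushed on the drum (fingers in the gap) it rolls freely; pushed on the flange rims it may bind. May be absent (None).
- reel_b: orange plastic reel (empty, no tubing) standing on its two flanges: 66 mm diameter, 38 mm wide; flanges 4 mm thick, between them a 30 mm wide gap with a white drum of 28 mm diameter. 0.2 kg. Origin at its centre, 33 mm up; own x = axle, it rolls square to x. Pushed on the drum (fingers in the gap) it rolls freely; pushed on the flange rims it may bind. May be absent (None).
- reel_c: orange plastic reel (empty, no tubing) standing on its two flanges: 66 mm diameter, 38 mm wide; flanges 4 mm thick, between them a 30 mm wide gap with a white drum of 28 mm diameter. 0.2 kg. Origin at its centre, 33 mm up; own x = axle, it rolls square to x. Pushed on the drum (fingers in the gap) it rolls freely; pushed on the flange rims it may bind. May be absent (None).
- reel_d: orange plastic reel (empty, no tubing) standing on its two flanges: 66 mm diameter, 38 mm wide; flanges 4 mm thick, between them a 30 mm wide gap with a white drum of 28 mm diameter. 0.2 kg. Origin at its centre, 33 mm up; own x = axle, it rolls square to x. Pushed on the drum (fingers in the gap) it rolls freely; pushed on the flange rims it may bind. May be absent (None).
- tin: round white closed tin, 52 mm across, 26 mm high, lying flat on the mat in front of the cabinet; origin at the centre of its underside. It is out of the way once its centre is over 135 mm to the left (+y) of the cabinet's x axis, flat on the mat.
- screwdriver: bystander: red-handled screwdriver lying on the mat, 172 mm long; leave it.
- spanner: bystander: spanner lying on the mat, 130 mm long; leave it.
- marker: bystander: marker pen lying on the mat left of the tray, 132 mm long; leave it.

How it is judged:
By the outcome, as a careful person would: the job done as asked, in the order asked, and still so for the second after the job is handed in, with the robot touching nothing.
Of reel_a, reel_b, reel_c, reel_d only 3 to 4 are there at a start; the rules pass over those that are not, and their reading is None.
At some moment in a run one of tin may be knocked a few centimetres aside while the robot is not near it.
Once in a run the grip may slacken for a moment while it holds something.
It also fails if it takes over 200 s, if anything falls off the work surface, if the arm or the gripper's body presses on something with over 40 N, if the wrist force passes 120 N, or if a joint passes its speed limit or range.

## Working session

There is one attempt and no reset: what is moved stays moved. The work goes in short steps, Python scripts to look and compute and a shell command to move; the robot and the scene stay as the last step left them, time stands still between calls to the robot, and variables do not carry over. Pictures are saved under pics/ and viewed, at most 17 in all, crops included, and the job is handed in when it is done.

```bash
ls; mkdir -p pics; cat > h.py <<'E'
import numpy as np, cv2
from bench import ctrl, camera
def snap(name,fn=None):
    c=camera(name)
    if fn: cv2.imwrite('pics/'+fn,c['color'])
    return c
def ray(c,px):
    K=np.array([[c['fx'],0,c['cx']],[0,c['fy'],c['cy']],[0,0,1]])
    u=cv2.undistortPoints(np.array(px,float).reshape(-1,1,2),K,np.array(c['distortion'])).reshape(-1,2)
    d=np.c_[u,np.ones(len(u))]@np.array(c['rotation']).reshape(3,3).T
    return np.array(c['xyz']),d
def plane(c,px,z):
    o,d=ray(c,px); return o+d*((z-o[2])/d[:,2])[:,None]
def proj(c,P):
    K=np.array([[c['fx'],0,c['cx']],[0,c['fy'],c['cy']],[0,0,1]])
    R=np.array(c['rotation']).reshape(3,3).T
    return cv2.projectPoints(np.array(P,float).reshape(-1,1,3),cv2.Rodrigues(R)[0],-R@np.array(c['xyz']),K,np.array(c['distortion']))[0].reshape(-1,2)
E
python3 - <<'E'
from h import *
for n in('top','side'):
    c=snap(n,n+'0.png'); print(n,c['xyz'],np.round(c['rotation'],3).tolist(),c['fx'])
E
```

```text
pics
top [0.53341425 0.02321194 1.16896305] [-0.013, 0.714, -0.7, 0.03] 419.0576994580649
side [0.26166323 0.95443669 0.6008488 ] [0.083, -0.147, 0.841, -0.515] 382.04036861519467
```

View pics/top0.png

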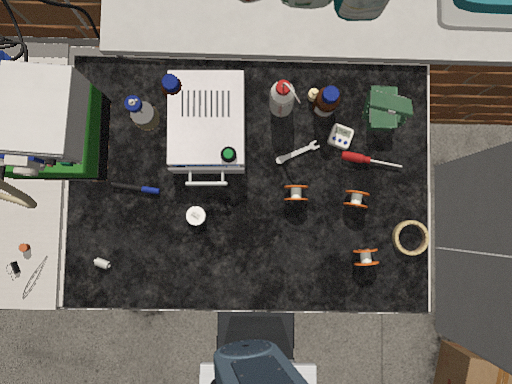

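View pics/side0.png

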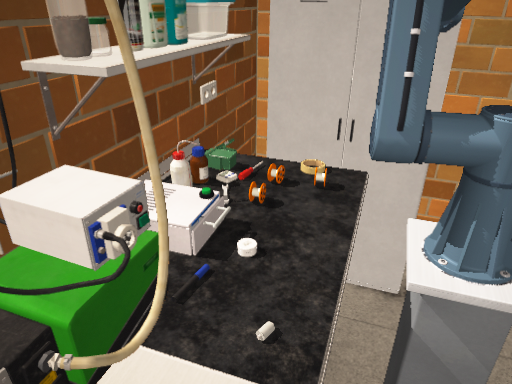

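The top view shows three reels, near (296,192), (356,199) and (366,257). The tin is at (196,216), the cabinet's front edge at row ~170 over columns 167-245, the handle at (207,184) and the button at (228,154). The side view shows the same things.

```bash
cat > meas.py <<'E'
from h import *
def run(c):
    im=c['color'].astype(int); b,g,r=im[...,0],im[...,1],im[...,2]
    # reels
    m=((r>150)&(r-b>100)&(g<150)&(r-g>50)).astype(np.uint8)
    m[:170]=0; m[300:]=0; m[:,:90]=0; m[:,428:]=0
    n,l,st,ce=cv2.connectedComponentsWithStats(m)
    F=[]
    for i in range(1,n):
        if st[i,4]<8: continue
        ys,xs=np.where(l==i); w=plane(c,np.c_[xs,ys],.045)[:,:2]
        vx,vy,x0,y0=cv2.fitLine(w.astype(np.float32),cv2.DIST_L2,0,.001,.001).ravel()
        F.append((np.array([x0,y0]),np.degrees(np.arctan2(-vx*np.sign(vy),abs(vy))),st[i,4],ce[i]))
    return F
if __name__=='__main__':
    c=snap('top')
    for f in run(c): print('flange',f[0].round(3),'line ang',round(f[1],1),f[2],f[3].round(1))
    im=c['color'].astype(int); b,g,r=im[...,0],im[...,1],im[...,2]
    def blob(m,x0,x1,y0,y1):
        k=np.zeros(m.shape,np.uint8);k[y0:y1,x0:x1]=m[y0:y1,x0:x1]
        cs,_=cv2.findContours(k,0,2); return max(cs,key=cv2.contourArea)
    w=(r>130)&(g>130)&(b>130)
    t=blob(w,165,240,198,300); (cx,cy),rad=cv2.minEnclosingCircle(t); M=cv2.moments(t)
    print('tin',plane(c,[[cx,cy],[M['m10']/M['m00'],M['m01']/M['m00']]],.02).round(3).tolist(),rad)
    gr=blob((g>r+40)&(g>b+30),210,245,140,170);M=cv2.moments(gr);p=[M['m10']/M['m00'],M['m01']/M['m00']]
    print('button',p,plane(c,[p],.098).round(3))
    cab=blob((r>110)&(g>110)&(b>110),160,250,60,177)
    print('cab',cv2.approxPolyDP(cab,3,True).reshape(-1,2).tolist())
    big=cv2.resize(c['color'][140:280,150:430],None,fx=2.8,fy=2.8,interpolation=cv2.INTER_CUBIC); cv2.imwrite('pics/crop1.png',big)
    for q in [[167,163],[245,165],[187,184],[227,184]]: print(q,plane(c,[q],.092).round(3),plane(c,[q],.07).round(3))
    print(ctrl.get_obs()['eef_pos'],ctrl.get_obs()['eef_rot'])
E
python3 meas.py
```

```text
Traceback (most recent call last):
  File "meas.py", line 17, in <module>
    for f in run(c): print('flange',f[0].round(3),'line ang',round(f[1],1),f[2],f[3].round(1))
             ~~~^^^
  File "meas.py", line 11, in run
    ys,xs=np.where(l==i); w=plane(c,np.c_[xs,ys],.045)[:,:2]
                            ~~~~~^^^^^^^^^^^^^^^^^^^^^
  File "h.py", line 13, in plane
    o,d=ray(c,px); return o+d*((z-o[2])/d[:,2])[:,None]
        ~~~^^^^^^
  File "h.py", line 10, in ray
    d=np.c_[u,np.ones(len(u))]@np.array(c['rotation']).reshape(3,3).T
                               ~~~~~~~~~~~~~~~~~~~~~~~~~~~~~~~^^^^^
ValueError: cannot reshape array of size 4 into shape (3,3)
```

Rotation is a quaternion.

```bash
sed -i "s/np.array(c\['rotation'\]).reshape(3,3)/Rm(c)/; 2a from scipy.spatial.transform import Rotation as Ro\ndef Rm(c):\n    w,x,y,z=c['rotation']; return Ro.from_quat([x,y,z,w]).as_matrix()" h.py; python3 meas.py
```

```text
flange [ 0.639 -0.091] line ang 1.4 41 [295.7 185.5]
flange [ 0.626 -0.258] line ang -8.1 45 [357.3 191.5]
flange [ 0.604 -0.091] line ang 1.2 34 [295.5 198.6]
flange [ 0.594 -0.236] line ang -8.8 18 [348.9 203.1]
flange [ 0.589 -0.271] line ang -6.1 17 [361.8 205.2]
flange [ 0.468 -0.278] line ang 4.0 50 [364.5 250.5]
flange [ 0.434 -0.285] line ang 6.3 61 [366.9 263.5]
tin [[0.554, 0.18, 0.02], [0.554, 0.18, 0.02]] 9.985662460327148
button [227.77397260273972, 153.15068493150685] [[0.714 0.09  0.098]]
cab [[167, 70], [182, 85], [176, 94], [167, 94], [166, 163], [238, 165], [167, 168], [188, 169], [188, 176], [191, 169], [220, 169], [221, 176], [224, 169], [243, 169], [239, 166], [244, 163], [243, 70]]
[167, 163] [[0.686 0.246 0.092]] [[0.689 0.251 0.07 ]]
[245, 165] [[0.685 0.046 0.092]] [[0.688 0.046 0.07 ]]
[187, 184] [[0.633 0.193 0.092]] [[0.635 0.197 0.07 ]]
[227, 184] [[0.635 0.091 0.092]] [[0.637 0.092 0.07 ]]
[ 0.18020935 -0.54567289  0.20911991] [-5.43113608e-04  9.87321401e-01  1.58732972e-01  2.59494239e-05]
```

View pics/crop1.png

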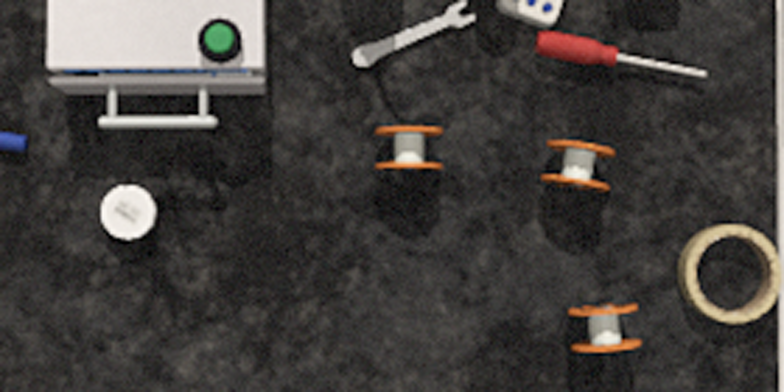

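The crop shows all three reels standing with their axles roughly along x. The tin is clear of the handle, and the tools are out of the way. I'll start with the tin.

```bash
python3 -m pendant '[[0.13,0.26,0,0,0,-0.0203],[0.13,0.26,0,0,0,-0.0203],[0.13,0.26,0,0,0,-0.0203],[0.13,0.26,0,0,0,-0.0203],[0.13,0.26,0,0,0,-0.0203],[0.13,0.26,0,0,0,-0.0203],[0.13,0.26,0,0,0,-0.0203],[0.13,0.26,0,0,0,-0.0203],[0.13,0.26,0,0,0,-0.0203],[0.13,0.26,0,0,0,-0.0203]]' 1
```

```text
time_s: 1.45
eef_pos: [0.4409, -0.0242, 0.2099]
eef_rot: [0.0, 1.0, -0.001, 0.0]
wrist_force: [0.8, -2.3, 0.9]
opening: 0.996
grasp_force: 0.0
```

```bash
python3 -m pendant '[[0.14,0.255,0,0,0,0],[0.14,0.255,0,0,0,0],[0.14,0.255,0,0,0,0],[0.14,0.255,0,0,0,0],[0,0,-0.22,0,0,0],[0,0,-0.22,0,0,0],[0,0,-0.22,0,0,0],[0,0,-0.12,0,0,0],[0,0,0,0,0,0],[0,0,0,0,0,0]]' 1
python3 - <<'E'
from h import *
snap('top','t2.png');snap('side','s2.png')
a=cv2.imread('pics/t2.png')[120:290,80:330];b=cv2.imread('pics/s2.png')[150:340,130:380]
cv2.imwrite('pics/c2.png',np.hstack([cv2.resize(a,(400,272)),cv2.resize(b,(400,304))[:272]]))
E
```

```text
time_s: 2.7
eef_pos: [0.5531, 0.1781, 0.0548]
eef_rot: [-0.0, 1.0, -0.0, 0.001]
wrist_force: [-0.4, -0.2, 0.9]
opening: 1.001
grasp_force: 0.0
```

View pics/c2.png

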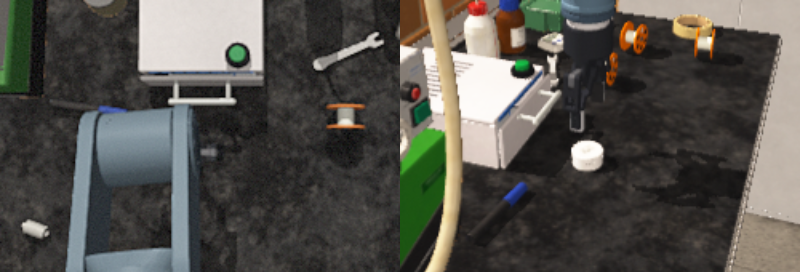

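The arm hides the tin from above. In the side view it sits at about (588,156) in the crop, a little off the fingers, so I'll measure it from the side.

```bash
python3 - <<'E'
from h import *
c=snap('side'); im=c['color'].astype(int)
m=((im.min(2)>150)).astype(np.uint8); k=np.zeros_like(m); k[230:265,225:275]=m[230:265,225:275]
cs,_=cv2.findContours(k,0,2); t=max(cs,key=cv2.contourArea); x,y,w,h=cv2.boundingRect(t); print(x,y,w,h,cv2.contourArea(t))
print('tin mid', plane(c,[[x+w/2-.5,y+h/2-.5]],.013))
P=ctrl.get_obs()['eef_pos']; print(P,proj(c,[P,[.554,.18,.013],[.554,.18,.05]]))
E
```

```text
237 238 20 18 279.5
tin mid [[0.55680882 0.17885628 0.013     ]]
[0.55354411 0.17811535 0.05544039] [[247.75984022 233.06427476]
 [247.34443014 246.95422749]
 [247.33805359 235.17510495]]
```

The two views agree on the tin at about (0.555, 0.179). I'll go down and grip it.

```bash
python3 -m pendant '[[0.005,0.005,-0.07,0,0,0],[0,0,-0.07,0,0,0],[0,0,-0.07,0,0,0],[0,0,0,0,0,0],[0,0,0,0,0,0],[0,0,0,0,0,0],[0,0,0,0,0,0],[0,0,0,0,0,0],[0,0,0,0,0,0],[0,0,0,0,0,0]]' 1
python3 -m pendant '[[0,0,0,0,0,0],[0,0,0,0,0,0],[0,0,0,0,0,0],[0,0,0,0,0,0],[0,0,0,0,0,0],[0,0,0,0,0,0],[0,0,0,0,0,0],[0,0,0,0,0,0],[0,0,0,0,0,0],[0,0,0,0,0,0]]' -1
```

```text
time_s: 4.1
eef_pos: [0.5533, 0.1789, 0.0117]
eef_rot: [0.0, 1.0, -0.0, 0.0]
wrist_force: [-0.8, 0.6, -0.0]
opening: 0.999
grasp_force: 0.0
time_s: 5.35
eef_pos: [0.5532, 0.179, 0.0117]
eef_rot: [-0.0, 1.0, -0.0, -0.0]
wrist_force: [1.4, 0.0, -0.8]
opening: 0.001
grasp_force: 0.0
```

The fingers shut on nothing. I'll look.

```bash
python3 - <<'E'
from h import *
c=snap('side','s3.png')
print(proj(c,[ctrl.get_obs()['eef_pos']]))
b=c['color'][150:290,150:350];cv2.imwrite('pics/c3.png',cv2.resize(b,(800,560)))
E
```

```text
[[247.75464011 247.2034947 ]]
```

View pics/c3.png

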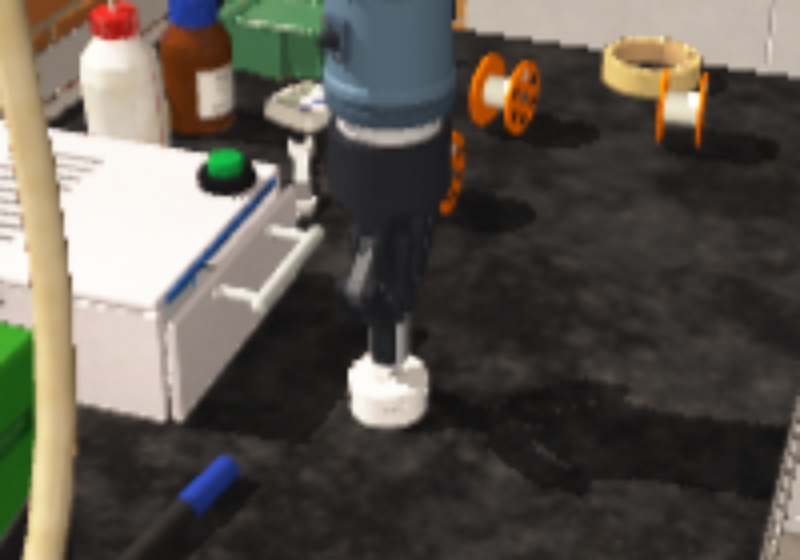

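```bash
python3 -m pendant '[[0,0,0.1,0,0,0],[0,0,0.2,0,0,0],[0,0,0.2,0,0,0],[0,0,0.2,0,0,0],[0,-0.1,0.1,0,0,0],[0,-0.3,0,0,0,0],[0,-0.3,0,0,0,0],[0,-0.2,0,0,0,0],[0,0,0,0,0,0],[0,0,0,0,0,0]]' 1
cat > tin.py <<'E'
from h import *
for n,z,(x0,x1,y0,y1) in (('side',.013,(200,330,215,340)),('top',.022,(120,260,192,300))):
    c=snap(n); im=c['color'].astype(int)
    m=(im.min(2)>165).astype(np.uint8); k=np.zeros_like(m); k[y0:y1,x0:x1]=m[y0:y1,x0:x1]
    cs,_=cv2.findContours(k,0,2)
    for t in cs:
        if cv2.contourArea(t)<60: continue
        x,y,w,h=cv2.boundingRect(t); print(n,x,y,w,h,plane(c,[[x+w/2-.5,y+h/2-.5]],z).round(4))
E
python3 tin.py
```

```text
time_s: 6.65
eef_pos: [0.5528, -0.0014, 0.1716]
eef_rot: [-0.0, 1.0, -0.001, -0.0]
wrist_force: [-0.5, 0.1, 0.2]
opening: 0.999
grasp_force: 0.0
side 256 321 17 19 [[0.4238 0.4319 0.013 ]]
side 237 238 20 18 [[0.5568 0.1789 0.013 ]]
top 186 206 20 20 [[0.5535 0.1789 0.022 ]]
```

```bash
python3 - <<'E'
from h import *
for f in('side0','s2','s3'):
    im=cv2.imread(f'pics/{f}.png').astype(int)
    m=(im.min(2)>165).astype(np.uint8); k=np.zeros_like(m); k[215:300,200:300]=m[215:300,200:300]
    cs,_=cv2.findContours(k,0,2); print(f,[cv2.boundingRect(t) for t in cs if cv2.contourArea(t)>60])
s=cv2.imread('pics/s3.png'); cv2.imwrite('pics/c4.png',cv2.resize(s[205:270,205:285],(800,650))[:600])
print(ctrl.finger_overhang)
E
```

```text
side0 [(237, 238, 20, 18)]
s2 [(237, 238, 20, 18)]
s3 [(237, 239, 18, 17)]
0.008
```

View pics/c4.png

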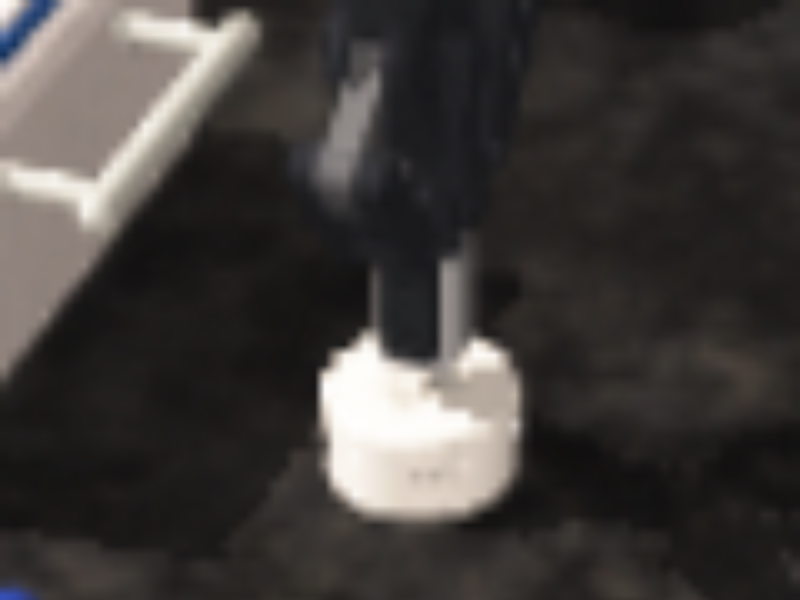

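The shut fingers hovered over the tin's top. At this pose the tips look about 25 mm higher than the TCP reading implies, so I'll check the tips against the TCP in free air.

```bash
python3 -m pendant '[[0,0.0,-0.25,0,0,0],[0,0,-0.25,0,0,0],[0,0,0,0,0,0],[0,0,0,0,0,0],[0,0,0,0,0,0],[0,0,0,0,0,0],[0,0,0,0,0,0],[0,0,0,0,0,0],[0,0,0,0,0,0],[0,0,0,0,0,0]]' -1
python3 - <<'E'
from h import *
c=snap('side'); P=np.array(ctrl.get_obs()['eef_pos'])
pts=proj(c,[P,P-[0,0,.008],P+[0,0,.011],P+[0,0,.065],P-[0,0,P[2]]]); print(pts.round(1))
u,v=pts[0].astype(int); im=cv2.resize(c['color'][v-45:v+30,u-50:u+50],(800,600),interpolation=cv2.INTER_NEAREST)
for p in pts: cv2.circle(im,(int((p[0]-u+50.5)*8),int((p[1]-v+45.5)*8)),4,(0,0,255),-1)
cv2.imwrite('pics/c5.png',im)
E
```

```text
time_s: 8.0
eef_pos: [0.5532, -0.0011, 0.0716]
eef_rot: [-0.0, 1.0, -0.0, -0.0]
wrist_force: [-0.0, 1.1, -0.1]
opening: 0.001
grasp_force: 0.0
[[269.2 197.1]
 [269.1 199.5]
 [269.3 193.8]
 [269.8 177.2]
 [268.6 217.9]]
```

View pics/c5.png

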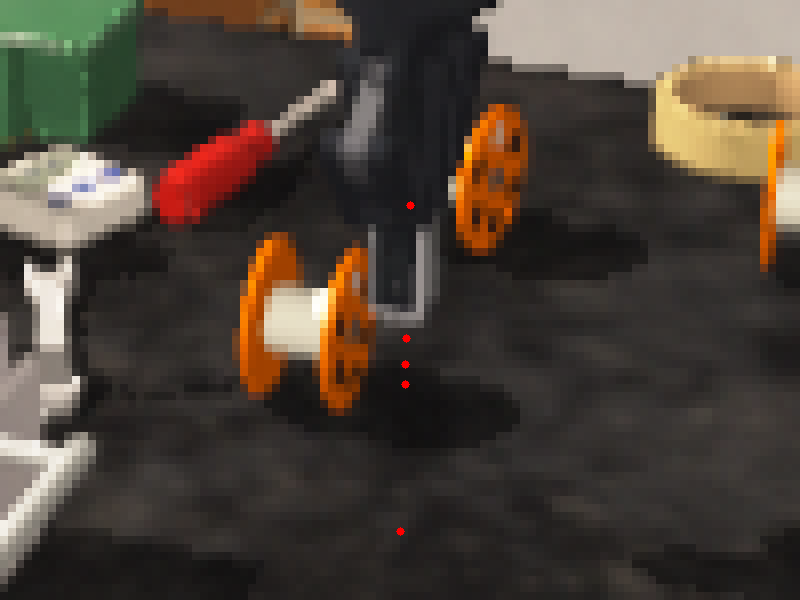

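The image shows the shut tips at about crop row 325, while the stated tip point projects to 384. That puts the real tips ~25 mm higher than the pose implies, with x and y correct. I'll confirm it with a guarded touch on bare mat.

```bash
python3 -m pendant '[[0,0,-0.12,0,0,0],[0,0,-0.12,0,0,0],[0,0,-0.12,0,0,0],[0,0,-0.02,0,0,0],[0,0,-0.01,0,0,0],[0,0,0,0,0,0],[0,0,0,0,0,0],[0,0,0,0,0,0],[0,0,0,0,0,0],[0,0,0,0,0,0]]'
python3 -m pendant '[[0,0,-0.01,0,0,0],[0,0,0,0,0,0],[0,0,-0.01,0,0,0],[0,0,0,0,0,0],[0,0,-0.01,0,0,0],[0,0,0,0,0,0],[0,0,0,0,0,0],[0,0,0,0,0,0],[0,0,0,0,0,0],[0,0,0,0,0,0]]'
```

```text
time_s: 9.3
eef_pos: [0.5533, -0.001, -0.0062]
eef_rot: [0.0, 1.0, -0.0, 0.0]
wrist_force: [-0.3, 0.1, -0.1]
opening: 0.001
grasp_force: 0.0
time_s: 10.55
eef_pos: [0.5533, -0.001, -0.0123]
eef_rot: [0.0, 1.0, -0.0, 0.0]
wrist_force: [0.0, -0.2, 0.1]
opening: -0.0
grasp_force: 0.0
```

```bash
python3 -m pendant '[[0,0,-0.008,0,0,0],[0,0,0,0,0,0],[0,0,-0.008,0,0,0],[0,0,0,0,0,0],[0,0,0,0,0,0],[0,0,0,0,0,0],[0,0,0,0,0,0],[0,0,0,0,0,0],[0,0,0,0,0,0],[0,0,0,0,0,0]]'
python3 -m pendant '[[0,0,-0.005,0,0,0],[0,0,0,0,0,0],[0,0,0,0,0,0],[0,0,0,0,0,0],[0,0,0,0,0,0],[0,0,0,0,0,0],[0,0,0,0,0,0],[0,0,0,0,0,0],[0,0,0,0,0,0],[0,0,0,0,0,0]]'
python3 -m pendant '[[0,0,-0.005,0,0,0],[0,0,0,0,0,0],[0,0,0,0,0,0],[0,0,0,0,0,0],[0,0,0,0,0,0],[0,0,0,0,0,0],[0,0,0,0,0,0],[0,0,0,0,0,0],[0,0,0,0,0,0],[0,0,0,0,0,0]]'
```

```text
time_s: 11.8
eef_pos: [0.5532, -0.001, -0.0155]
eef_rot: [-0.0, 1.0, -0.0, 0.0]
wrist_force: [0.3, -0.0, 0.6]
opening: 0.004
grasp_force: 0.0
time_s: 13.05
eef_pos: [0.5532, -0.001, -0.0165]
eef_rot: [0.0, 1.0, -0.0, 0.0]
wrist_force: [-0.6, -0.2, -0.1]
opening: 0.001
grasp_force: 0.0
time_s: 14.3
eef_pos: [0.5532, -0.001, -0.0175]
eef_rot: [-0.0, 1.0, -0.0, -0.0]
wrist_force: [0.4, 0.1, 1.3]
opening: 0.001
grasp_force: 0.0
```

The mat contact would be at TCP z of about -0.018, so the real tips (shut) are at TCP z + 0.018. I'll apply that offset from here and retry the tin.

```bash
python3 -m pendant '[[0,0,0.17,0,0,0],[0,0,0.17,0,0,0],[0.01,0.3,0,0,0,0],[0,0.3,0,0,0,0],[0,0.3,0,0,0,0],[0,0,-0.16,0,0,0],[0,0,-0.16,0,0,0],[0,0,0,0,0,0],[0,0,0,0,0,0],[0,0,0,0,0,0]]' 1
python3 -m pendant '[[0,0,0,0,0,0],[0,0,0,0,0,0],[0,0,0,0,0,0],[0,0,0,0,0,0],[0,0,0,0,0,0],[0,0,0,0,0,0],[0,0,0,0,0,0],[0,0,0,0,0,0],[0,0,0,0,0,0],[0,0,0,0,0,0]]' -1
```

```text
time_s: 15.55
eef_pos: [0.5567, 0.1789, -0.0118]
eef_rot: [-0.0, 1.0, -0.0, 0.001]
wrist_force: [0.6, 1.0, 0.9]
opening: 0.999
grasp_force: 0.0
time_s: 16.8
eef_pos: [0.5552, 0.179, -0.0135]
eef_rot: [-0.0, 1.0, -0.0, -0.0]
wrist_force: [-0.5, -1.0, -0.1]
opening: 0.002
grasp_force: 0.0
```

Still empty. I'll look from the side again.

```bash
python3 - <<'E'
from h import *
c=snap('side','s6.png'); t=snap('top','t6.png')
a=cv2.resize(c['color'][195:270,200:300],(600,450),interpolation=cv2.INTER_NEAREST)
cv2.imwrite('pics/c6.png',a)
E
```

```text
(no output)
```

View pics/c6.png

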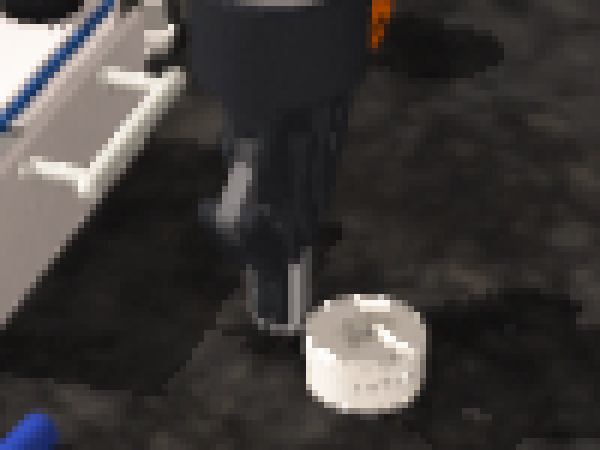

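The tips are at (246,250), right where the offset model puts them. The tin now sits at about (261,254), off in -x, so it was either knocked aside in between or squeezed out. I'll re-measure it.

```bash
python3 - <<'E'
from h import *
c=snap('side'); print(plane(c,[[245.8,249.7]],.004))
E
python3 -m pendant '[[0,0,0.2,0,0,0],[0,0,0.2,0,0,0],[0,0,0.2,0,0,0],[0,-0.3,0,0,0,0],[0,-0.3,0,0,0,0],[0,-0.3,0,0,0,0],[0,0,0,0,0,0],[0,0,0,0,0,0],[0,0,0,0,0,0],[0,0,0,0,0,0]]' 1
python3 tin.py; python3 tin.py
```

```text
[[0.55792266 0.18116962 0.004     ]]
time_s: 18.2
eef_pos: [0.5552, 0.0004, 0.1064]
eef_rot: [-0.0, 1.0, 0.001, -0.0]
wrist_force: [0.9, 0.1, 0.1]
opening: 1.001
grasp_force: 0.0
side 256 321 17 19 [[0.4238 0.4319 0.013 ]]
side 251 244 20 19 [[0.5129 0.1931 0.013 ]]
top 180 222 20 19 [[0.5111 0.194  0.022 ]]
side 256 321 17 19 [[0.4238 0.4319 0.013 ]]
side 251 244 20 19 [[0.5129 0.1931 0.013 ]]
top 180 222 20 19 [[0.5111 0.194  0.022 ]]
```

```bash
python3 -m pendant '[[-0.055,0.24,0,0,0,0],[-0.055,0.24,0,0,0,0],[-0.055,0.24,0,0,0,0],[-0.05,0.245,0,0,0,0],[0,0,-0.2,0,0,0],[0,0,-0.2,0,0,0],[0,0,-0.2,0,0,0],[0,0,0,0,0,0],[0,0,0,0,0,0],[0,0,0,0,0,0]]' 1
python3 -m pendant '[[0,0,0,0,0,0],[0,0,0,0,0,0],[0,0,0,0,0,0],[0,0,0,0,0,0],[0,0,0,0,0,0],[0,0,0,0,0,0],[0,0,0,0,0,0],[0,0,0,0,0,0],[0,0,0,0,0,0],[0,0,0,0,0,0]]' -1
```

```text
time_s: 19.65
eef_pos: [0.5141, 0.1922, -0.0114]
eef_rot: [-0.0, 1.0, -0.0, 0.002]
wrist_force: [-0.1, 0.4, -0.1]
opening: 1.004
grasp_force: 0.0
time_s: 20.9
eef_pos: [0.5132, 0.1921, -0.0121]
eef_rot: [-0.0, 1.0, -0.0, 0.001]
wrist_force: [-1.3, -0.6, 7.9]
opening: 0.587
grasp_force: 61.4
```

Gripped (opening 50 mm). I'll carry it low to the left.

```bash
python3 -m pendant '[[0,0,0.03,0,0,0],[-0.01,0.1,0.01,0,0,0],[-0.01,0.17,0,0,0,0],[-0.01,0.17,0,0,0,0],[-0.01,0.17,0,0,0,0],[-0.01,0.15,0,0,0,0],[0,0.06,0,0,0,0],[0,0,-0.02,0,0,0],[0,0,-0.015,0,0,0],[0,0,0,0,0,0]]'
python3 -m pendant '[[0,0,0,0,0,0],[0,0,0,0,0,0],[0,0,0,0,0,0],[0,0,0.1,0,0,0],[0,0,0.2,0,0,0],[0,0,0.2,0,0,0],[0,0,0.2,0,0,0],[0,-0.3,0,0,0,0],[0,-0.3,0,0,0,0],[0,-0.3,0,0,0,0]]' 1
python3 - <<'E'
from h import *
c=snap('side','s7.png');
a=cv2.resize(c['color'][170:340,140:400],(520,340)); t=snap('top','t7.png'); b=cv2.resize(t['color'][120:290,80:220],(280,340))
cv2.imwrite('pics/c7.png',np.hstack([a,b]))
E
```

```text
time_s: 22.15
eef_pos: [0.5024, 0.3552, -0.0121]
eef_rot: [-0.0, 1.0, -0.001, -0.0]
wrist_force: [-1.1, 1.3, 4.5]
opening: 0.588
grasp_force: 62.7
time_s: 23.4
eef_pos: [0.5025, 0.1745, 0.1293]
eef_rot: [-0.0, 1.0, 0.0, 0.001]
wrist_force: [0.6, -0.0, -0.2]
opening: 1.001
grasp_force: 0.0
```

View pics/c7.png

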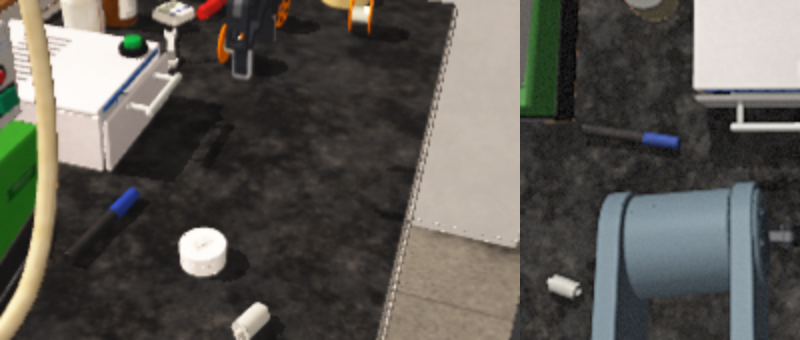

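The tin stands flat left of the tray at about (240,295) in the side view, and the marker is untouched. Next I'll turn the gripper 90° and go above the handle.

```bash
python3 -m pendant '[[0.067,-0.015,0,0,0,-0.1],[0.067,-0.015,0,0,0,-0.1],[0.067,-0.015,0,0,0,-0.1],[0.067,-0.015,0,0,0,-0.1],[0.067,-0.015,0,0,0,-0.1],[0.067,-0.015,0,0,0,-0.1],[0.067,-0.015,0,0,0,-0.1],[0.067,-0.015,0,0,0,-0.1],[0.067,-0.015,0,0,0,-0.1],[0.067,-0.015,0,0,0,-0.09]]' -0.39
python3 - <<'E'
from h import *
o=ctrl.get_obs(); print(np.round(o['q'],2),o['eef_pos'],o['eef_rot'])
c=snap('side'); P=np.array(o['eef_pos'])
pts=proj(c,[P+[.0,0,.018],[.636,.1445,.07],[.636,.1945,.07],[.636,.0945,.07]]); print(pts)
im=cv2.resize(c['color'][140:240,170:290],(600,500),interpolation=cv2.INTER_NEAREST)
for p in pts: cv2.circle(im,(int((p[0]-170+.5)*5),int((p[1]-140+.5)*5)),3,(0,0,255),-1)
cv2.imwrite('pics/c8.png',im)
E
```

```text
time_s: 24.75
eef_pos: [0.637, 0.1365, 0.1287]
eef_rot: [-0.007, 0.72, -0.694, -0.006]
wrist_force: [-0.3, -0.1, -0.2]
opening: 0.306
grasp_force: 0.0
[0.02 0.42 1.48 0.02 1.25 3.12] [0.63698372 0.13650782 0.12866814] [-0.00682625  0.72001402 -0.69390326 -0.00561037]
[[223.62313165 189.60447103]
 [223.57541719 216.22546749]
 [215.76361809 225.49835265]
 [230.77862563 207.67546519]]
```

View pics/c8.png

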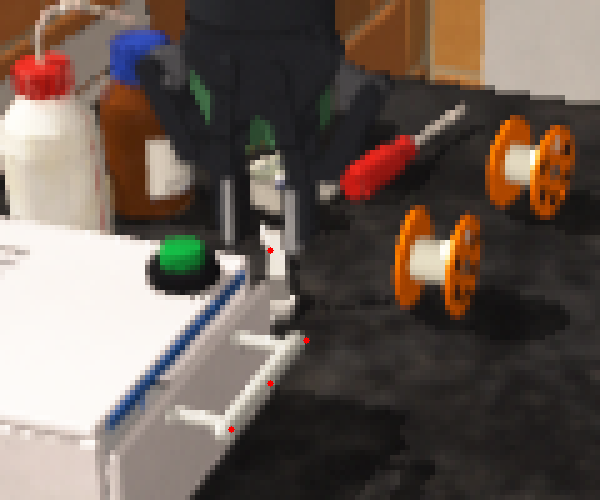

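The bar runs from crop (300,340) to (225,432), about 2 mm behind my dots, so its x is about 0.638. Joint 6 came up to its limit, so I'll turn the other way instead.

```bash
python3 -m pendant '[[0,0,0,0,0,0.11],[0,0,0,0,0,0.11],[0,0,0,0,0,0.11],[0,0,0,0,0,0.11],[0,0,0,0,0,0.11],[0,0,0,0,0,0.11],[0,0,0,0,0,0.11],[0,0,0,0,0,0.11],[0,0,0,0,0,0.11],[0,0,0,0,0,0.11]]'
python3 -m pendant '[[0,0,0,0,0,0.11],[0,0,0,0,0,0.11],[0,0,0,0,0,0.11],[0,0,0,0,0,0.11],[0,0,0,0,0,0.11],[0,0,0,0,0,0.11],[0,0,0,0,0,0.11],[0,0,0,0,0,0.11],[0,0,0,0,0,0],[0,0,0,0,0,0]]'
```

```text
time_s: 26.05
eef_pos: [0.6363, 0.1358, 0.1284]
eef_rot: [0.001, 0.995, 0.1, -0.008]
wrist_force: [0.8, -0.1, 0.6]
opening: 0.309
grasp_force: 0.0
time_s: 27.3
eef_pos: [0.6363, 0.1354, 0.1278]
eef_rot: [0.006, 0.706, 0.708, -0.006]
wrist_force: [0.4, 0.2, -1.1]
opening: 0.306
grasp_force: 0.0
```

```bash
cat > tgt.py <<'E'
import sys; from h import *
x,y,z,a=map(float,sys.argv[1:5]); o=ctrl.get_obs()
w=np.array(o['eef_rot']); R=Ro.from_quat([w[1],w[2],w[3],w[0]])
T=Ro.from_euler('z',a,degrees=True)*Ro.from_quat([1,0,0,0])
rv=(T*R.inv()).as_rotvec()/(np.pi/2)
print('shift units',((np.array([x,y,z])-o['eef_pos'])/.2).round(3),'turn',rv.round(4),'q',np.round(o['q'],2))
E
python3 tgt.py .638 .1445 .030 91.1
```

```text
shift units [ 0.008  0.046 -0.489] turn [0.0106 0.0001 0.0109] q [ 0.04  0.42  1.47 -0.02  1.25  0.04]
```

```bash
python3 -m pendant '[[0.008,0.046,0,0.0106,0,0.0109],[0,0,-0.12,0,0,0],[0,0,-0.12,0,0,0],[0,0,-0.08,0,0,0],[0,0,-0.06,0,0,0],[0,0,-0.06,0,0,0],[0,0,-0.05,0,0,0],[0,0,0,0,0,0],[0,0,0,0,0,0],[0,0,0,0,0,0]]'
python3 -m pendant '[[0,0,0,0,0,0],[0,0,0,0,0,0],[0,0,0,0,0,0],[0,0,0,0,0,0],[0,0,0,0,0,0],[0,0,0,0,0,0],[0,0,0,0,0,0],[0,0,0,0,0,0],[0,0,0,0,0,0],[0,0,0,0,0,0]]' -1
```

```text
time_s: 28.55
eef_pos: [0.6385, 0.1442, 0.03]
eef_rot: [0.0, 0.699, 0.715, 0.0]
wrist_force: [-0.1, -0.6, -0.3]
opening: 0.307
grasp_force: 0.0
time_s: 29.8
eef_pos: [0.6383, 0.1442, 0.0299]
eef_rot: [0.0, 0.699, 0.715, 0.0]
wrist_force: [-1.5, -1.0, 4.9]
opening: 0.101
grasp_force: 58.7
```

```bash
python3 -m pendant '[[-0.08,-0.0015,0,0,0,0],[-0.15,-0.003,0,0,0,0],[-0.15,-0.003,0,0,0,0],[-0.15,-0.003,0,0,0,0],[-0.15,-0.003,0,0,0,0],[-0.15,-0.003,0,0,0,0],[-0.15,-0.003,0,0,0,0],[-0.12,-0.003,0,0,0,0],[-0.03,0,0,0,0,0],[-0.02,0,0,0,0,0]]'
python3 -m pendant '[[-0.01,0,0,0,0,0],[-0.01,0,0,0,0,0],[0,0,0,0,0,0],[0,0,0,0,0,0],[0,0,0,0,0,0],[0,0,0,0,0,0],[0,0,0,0,0,0],[0,0,0,0,0,0],[0,0,0,0,0,0],[0,0,0,0,0,0]]'
```

```text
time_s: 31.05
eef_pos: [0.4124, 0.1386, 0.0301]
eef_rot: [0.004, 0.699, 0.715, 0.003]
wrist_force: [24.3, -5.3, -25.0]
opening: 0.104
grasp_force: 58.8
time_s: 32.3
eef_pos: [0.4127, 0.1386, 0.0301]
eef_rot: [0.007, 0.7, 0.714, 0.006]
wrist_force: [30.7, -3.3, -33.2]
opening: 0.106
grasp_force: 57.9
```

Out at the stop. I'll release, raise the hand, and move over toward the reels so the top camera can see the tray.

```bash
python3 -m pendant '[[0,0,0,0,0,0],[0,0,0,0,0,0],[0,0,0.1,0,0,0],[0,0,0.2,0,0,0],[0,0,0.2,0,0,0],[0,0,0.1,0,0,0],[-0.05,-0.3,0,0,0,-0.11],[-0.05,-0.3,0,0,0,-0.11],[0,-0.3,0,0,0,-0.11],[0,-0.3,0,0,0,-0.11]]' -0.39
python3 - <<'E'
from h import *
t=snap('top','t9.png'); cv2.imwrite('pics/c9.png',cv2.resize(t['color'][135:285,140:430],(800,414),interpolation=cv2.INTER_CUBIC))
from meas import run
for f in run(t): print('flange',f[0].round(4),'ang',round(f[1],1),f[2],f[3].round(1))
E
```

```text
time_s: 33.55
eef_pos: [0.3831, -0.1016, 0.1493]
eef_rot: [-0.0, 0.901, 0.433, 0.0]
wrist_force: [1.4, 1.9, -0.2]
opening: 0.306
grasp_force: 0.0
flange [ 0.639  -0.0913] ang 1.4 41 [295.7 185.5]
flange [ 0.6263 -0.2578] ang -7.7 46 [357.1 191.5]
flange [ 0.6036 -0.0912] ang 1.2 34 [295.5 198.6]
flange [ 0.5944 -0.2356] ang -9.1 17 [348.8 203.1]
flange [ 0.5891 -0.2712] ang -4.9 16 [361.9 205.3]
flange [ 0.4678 -0.2782] ang 3.9 49 [364.4 250.5]
flange [ 0.4335 -0.2857] ang 6.3 58 [367.1 263.5]
```

View pics/c9.png

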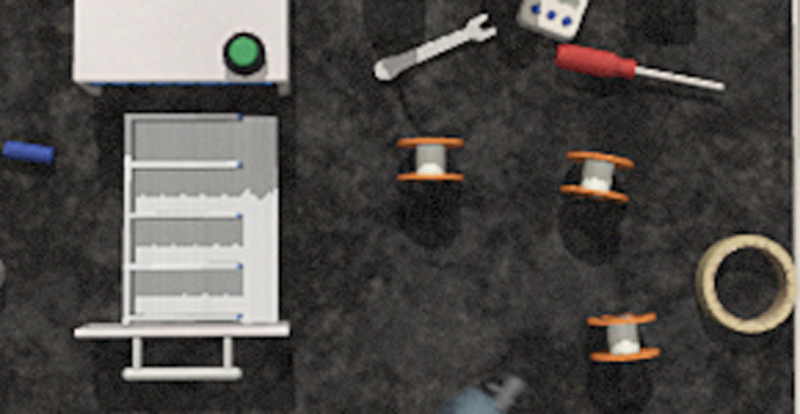

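The tray is out, with its four lanes open at crop rows ~141, 190, 241 and 293. The rail ends are at column ~240 and the lip edge at ~278. Tools and reels are undisturbed.

```bash
python3 - <<'E'
from h import *
t=snap('top'); s=290/800
q=np.array([[240,118],[240,164],[240,215],[240,266],[240,318],[130,118],[130,163],[130,215],[130,266],[130,320]])*s+[140,135]
w=plane(t,q,.03); print(w[:,:2].round(4))
print('panel',plane(t,np.array([[77,328],[289,326]])*s+[140,135],.078).round(4), 'lip',plane(t,np.array([[278,118],[278,320]])*s+[140,135],.0).round(4))
# drum centres via side view: orange reel blobs
b,g,r=[t['color'][...,i].astype(int) for i in range(3)]
E
```

```text
[[0.6577 0.0952]
 [0.6122 0.0941]
 [0.5619 0.0929]
 [0.512  0.0918]
 [0.4613 0.0905]
 [0.6554 0.2034]
 [0.611  0.2021]
 [0.5599 0.2006]
 [0.51   0.1991]
 [0.4575 0.1976]]
panel [[0.4525 0.2392 0.078 ]
 [0.4577 0.0417 0.078 ]] lip [[0.6618 0.0586 0.    ]
 [0.458  0.0542 0.    ]]
```

Lane centres at the rail ends are x ≈ 0.487, 0.537, 0.587 and 0.637, with the tray yawed about 1°. I'll use lanes 3, 2 and 1 for reels A, B and C, starting by moving above reel A.

```bash
python3 -m pendant '[[0.2,0.008,0,0,0,-0.1],[0.2,0.008,0,0,0,-0.1],[0.2,0.008,0,0,0,-0.1],[0.2,0.008,0,0,0,-0.1],[0.2,0.008,0,0,0,-0.1],[0.185,0.008,0,0,0,-0.064],[0,0,-0.1,0,0,0],[0,0,-0.15,0,0,0],[0,0,0,0,0,0],[0,0,0,0,0,0]]' 0.18
python3 - <<'E'
from h import *
o=ctrl.get_obs(); c=snap('side'); P=np.array(o['eef_pos']); print(P,o['eef_rot'])
im=cv2.resize(c['color'][130:210,220:320],(800,640),interpolation=cv2.INTER_NEAREST)[:600]
for p in proj(c,[P+[0,0,.02],[.6213,-.0912,.033],[.6203,-.092,.066]]): cv2.circle(im,(int((p[0]-220+.5)*8),int((p[1]-130+.5)*8)),4,(0,0,255),-1)
cv2.imwrite('pics/c10.png',im)
E
python3 tgt.py .6205 -.0915 -.006 0.5
```

```text
time_s: 34.9
eef_pos: [0.6204, -0.0903, 0.0996]
eef_rot: [-0.0, 1.0, 0.008, -0.0]
wrist_force: [0.6, -0.1, 0.1]
opening: 0.589
grasp_force: 0.0
[ 0.62041046 -0.09031682  0.09958356] [-3.16100218e-04  9.99964761e-01  8.38329057e-03 -3.11204104e-04]
shift units [-0.003 -0.004 -0.532] turn [-0.      0.0006 -0.0049] q [-0.33  0.41  1.56  0.    1.18  1.22]
```

View pics/c10.png

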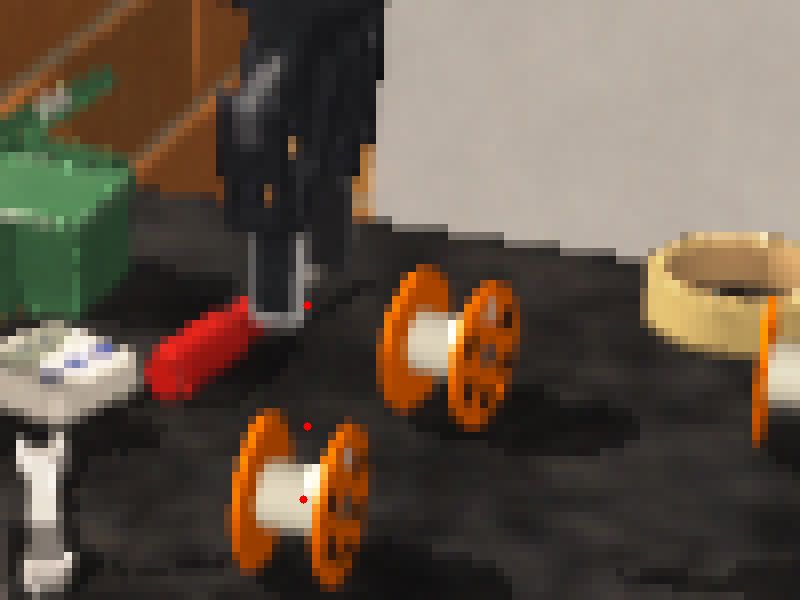

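My drum-centre estimate (303,499) agrees with the midpoint of the two flange centres, and the fingers hang in line above it. Going down and pinching.

```bash
python3 -m pendant '[[0,0,-0.1,0,0,-0.005],[0,0,-0.1,0,0,0],[0,0,-0.1,0,0,0],[0,0,-0.06,0,0,0],[0,0,-0.06,0,0,0],[0,0,-0.06,0,0,0],[0,0,-0.05,0,0,0],[0,0,0,0,0,0],[0,0,0,0,0,0],[0,0,0,0,0,0]]'
python3 -m pendant '[[0,0,0,0,0,0],[0,0,0,0,0,0],[0,0,0,0,0,0],[0,0,0,0,0,0],[0,0,0,0,0,0],[0,0,0,0,0,0],[0,0,0,0,0,0],[0,0,0,0,0,0],[0,0,0,0,0,0],[0,0,0,0,0,0]]' -1
```

```text
time_s: 36.2
eef_pos: [0.6215, -0.0909, -0.0061]
eef_rot: [0.0, 1.0, 0.004, 0.001]
wrist_force: [-0.1, -1.3, -0.3]
opening: 0.591
grasp_force: 0.0
time_s: 37.45
eef_pos: [0.6214, -0.0911, -0.0061]
eef_rot: [0.0, 1.0, 0.004, 0.0]
wrist_force: [-1.5, -0.6, 4.7]
opening: 0.314
grasp_force: 59.0
```

Pinched on the drum (27 mm). I'll turn on the spot toward lane 3's entry, loosen, and roll.

```bash
python3 -m pendant '[[0,0,0,0,0,0.04],[0,0,0,0,0,0.06],[0,0,0,0,0,0.06],[0,0,0,0,0,0.057],[0,0,0,0,0,0],[0,0,0,0,0,0],[0,0,0,0,0,0],[0,0,0,0,0,0],[0,0,0,0,0,0],[0,0,0,0,0,0]]' -1
python3 -m pendant '[[0,0,0,0,0,0],[0,0,0,0,0,0],[0,0,0,0,0,0],[-0.01,0.03,0,0,0,0],[-0.02,0.055,0,0,0,0],[-0.03,0.083,0,0,0,0],[-0.035,0.098,0,0,0,0],[-0.03,0.085,0,0,0,0],[-0.025,0.065,0,0,0,0],[-0.01,0.035,0,0,0,0]]' -0.1
python3 -m pendant '[[0,0,0,0,0,0],[0,0,0,0,0,0],[0,0,0,0,0,0],[0,0,0,0,0,0],[0,0,0,0,0,0],[0,0,0,0,0,0],[0,0,0,0,0,0],[0,0,0,0,0,0],[0,0,0,0,0,0],[0,0,0,0,0,0]]' -1
python3 tgt.py .5886 0 -.006 1
```

```text
time_s: 38.7
eef_pos: [0.6216, -0.0908, -0.0061]
eef_rot: [0.0, 0.985, 0.174, 0.001]
wrist_force: [-0.3, 0.3, 4.2]
opening: 0.307
grasp_force: 59.1
time_s: 39.95
eef_pos: [0.5885, 0.0007, -0.0068]
eef_rot: [-0.0, 0.985, 0.174, -0.0]
wrist_force: [0.5, -0.6, -0.2]
opening: 0.45
grasp_force: 0.0
time_s: 41.2
eef_pos: [0.5892, -0.0008, -0.0066]
eef_rot: [0.0, 0.985, 0.174, 0.0]
wrist_force: [1.3, -0.2, 3.1]
opening: 0.31
grasp_force: 59.1
shift units [-0.003  0.004  0.003] turn [ 0.000e+00  1.000e-04 -2.109e-01] q [-0.2   0.49  1.7   0.    0.96  1.02]
```

```bash
python3 -m pendant '[[0,0,0,0,0,-0.05],[0,0,0,0,0,-0.06],[0,0,0,0,0,-0.06],[0,0,0,0,0,-0.041],[0,0,0,0,0,0],[0,0,0,0,0,0],[0,0,0,0,0,0],[0,0,0,0,0,0],[0,0,0,0,0,0],[0,0,0,0,0,0]]' -1
python3 - <<'E'
from h import *
c=snap('side'); t=snap('top')
a=cv2.resize(c['color'][150:250,190:310],(480,400),interpolation=cv2.INTER_CUBIC);b=cv2.resize(t['color'][150:270,180:276],(320,400),interpolation=cv2.INTER_CUBIC)
cv2.imwrite('pics/c11.png',np.hstack([a,b]))
from meas import run
for f in run(t): print('flange',f[0].round(4),'ang',round(f[1],1),f[2],f[3].round(1))
E
```

```text
time_s: 42.45
eef_pos: [0.589, -0.0006, -0.0067]
eef_rot: [-0.0, 1.0, 0.009, -0.0]
wrist_force: [-0.5, -0.6, 4.8]
opening: 0.307
grasp_force: 59.3
flange [ 0.6263 -0.2584] ang -8.1 45 [357.3 191.5]
flange [ 0.5943 -0.2359] ang -8.9 19 [348.9 203.2]
flange [ 0.5891 -0.2712] ang -4.9 16 [361.9 205.3]
flange [ 0.4679 -0.2785] ang 4.0 50 [364.5 250.5]
flange [ 0.4334 -0.2846] ang 6.0 59 [366.7 263.5]
```

View pics/c11.png

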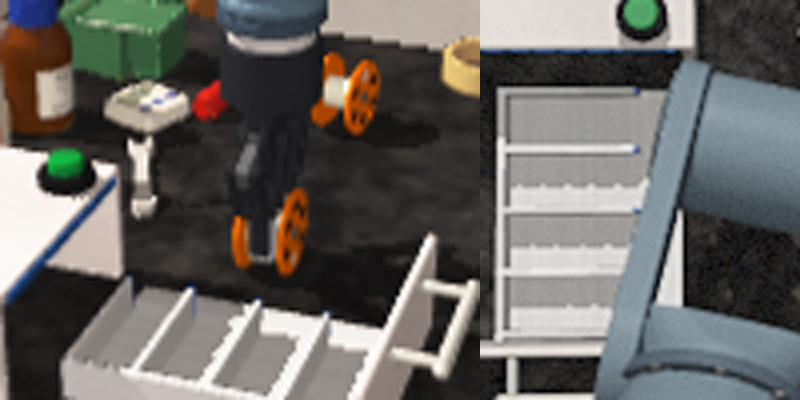

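The reel stands square in front of lane 3. From the side its flanges are at about crop x 241 and 293. I'll check its x against the lane numerically.

```bash
cat > sidereel.py <<'E'
import sys; from h import *
# right (robot-side, -x) flange of the reel near (x,y): bbox centre vs projected disc
x,y=map(float,sys.argv[1:3]); c=snap('side'); im=c['color'].astype(int); b,g,r=im[...,0],im[...,1],im[...,2]
m=((r>110)&(r-b>70)&(r-g>40)&(g<170)).astype(np.uint8)
a=np.linspace(0,2*np.pi,60)
for s,nm in((-1,'-x'),(1,'+x')):
    P=np.c_[np.full(60,x+s*.017),y+.033*np.cos(a),.033+.033*np.sin(a)]; q=proj(c,P); lo,hi=q.min(0),q.max(0)
    k=np.zeros_like(m); u0,v0=(lo-7).astype(int); u1,v1=(hi+8).astype(int); k[v0:v1,u0:u1]=m[v0:v1,u0:u1]
    n,l,st,ce=cv2.connectedComponentsWithStats(k)
    print(nm,'expect bbox',lo.round(1),hi.round(1),'du/dx per mm',((proj(c,[[x+.01,y,.033]])-proj(c,[[x,y,.033]]))/10).round(2))
    for i in range(1,n):
        if st[i,4]>25: X,Y,W,H,A=st[i]; print('   blob',X,Y,X+W-1,Y+H-1,A)
E
python3 sidereel.py .589 -.0006; python3 sidereel.py .608 -.2555
```

```text
-x expect bbox [259.3 196.7] [266.3 218.2] du/dx per mm [[-0.31 -0.06]]
   blob 259 197 266 217 88
+x expect bbox [248.5 194.8] [255.9 216.2] du/dx per mm [[-0.31 -0.06]]
   blob 259 199 262 217 54
   blob 248 204 252 216 46
-x expect bbox [277.9 164.7] [283.  182.9] du/dx per mm [[-0.27 -0.04]]
   blob 271 163 275 170 28
   blob 276 165 284 182 96
+x expect bbox [268.7 163.3] [274.2 181.4] du/dx per mm [[-0.27 -0.04]]
   blob 271 163 275 170 28
   blob 276 165 281 182 72
   blob 268 175 273 180 26
```

The flange boxes match the prediction to under a pixel. Rolling it into lane 3.

```bash
python3 -m pendant '[[0,0,0,0,0,0],[0,0,0,0,0,0],[0,0.03,0,0,0,0],[-0.001,0.07,0,0,0,0],[-0.002,0.11,0,0,0,0],[-0.002,0.13,0,0,0,0],[-0.002,0.13,0,0,0,0],[-0.002,0.11,0,0,0,0],[-0.002,0.08,0,0,0,0],[-0.001,0.04,0,0,0,0]]' -0.1
python3 -m pendant '[[0,0.015,0,0,0,0],[0,0,0,0,0,0],[0,0,0,0,0,0],[0,0,0,0,0,0],[0,0,0,0,0,0],[0,0,0,0,0,0],[0,0,0,0,0,0],[0,0,0,0,0,0],[0,0,0,0,0,0],[0,0,0,0,0,0]]' 0
python3 sidereel.py .5865 .143
```

```text
time_s: 43.9
eef_pos: [0.5862, 0.1408, -0.0068]
eef_rot: [-0.0, 1.0, 0.009, -0.0]
wrist_force: [-0.3, 0.9, -0.3]
opening: 0.451
grasp_force: 0.0
time_s: 45.15
eef_pos: [0.5866, 0.1424, -0.0067]
eef_rot: [-0.0, 1.0, 0.009, -0.0]
wrist_force: [-0.0, -0.7, -0.7]
opening: 0.499
grasp_force: 0.0
-x expect bbox [242.4 220.1] [251.  244.3] du/dx per mm [[-0.34 -0.07]]
   blob 242 220 250 241 93
+x expect bbox [230.4 217.9] [239.6 241.7] du/dx per mm [[-0.34 -0.07]]
   blob 242 221 246 241 64
   blob 230 231 233 240 30
```

Reel A is in lane 3. On to reel B.

```bash
python3 -m pendant '[[0,0,0.12,0,0,0],[0,0,0.22,0,0,0],[0,0,0.22,0,0,0],[0.015,-0.28,0,0,0,-0.014],[0.016,-0.285,0,0,0,-0.014],[0.016,-0.285,0,0,0,-0.014],[0.016,-0.285,0,0,0,-0.014],[0.016,-0.285,0,0,0,-0.014],[0.016,-0.285,0,0,0,-0.014],[0.015,-0.284,0,0,0,-0.016]]' 0.18
python3 tgt.py .6085 -.2555 -.006 -8
python3 - <<'E'
from h import *
t=snap('top','t12.png')
from meas import run
for f in run(t): print('flange',f[0].round(4),'ang',round(f[1],1),f[2],f[3].round(1))
E
```

```text
time_s: 46.45
eef_pos: [0.6084, -0.2572, 0.1053]
eef_rot: [-0.0, 0.998, -0.07, 0.0]
wrist_force: [0.1, 0.0, 0.9]
opening: 0.594
grasp_force: 0.0
shift units [ 0.     0.009 -0.557] turn [-0.0003  0.0001  0.0007] q [-0.58  0.47  1.46  0.    1.22  1.13]
flange [0.6039 0.1455] ang 1.0 29 [207.4 196.8]
flange [ 0.5943 -0.2369] ang -8.2 19 [349.3 203.2]
flange [0.5684 0.1443] ang 1.1 22 [207.5 210. ]
```

```bash
python3 -m pendant '[[0,0.009,-0.1,0,0,0],[0,0,-0.1,0,0,0],[0,0,-0.12,0,0,0],[0,0,-0.06,0,0,0],[0,0,-0.06,0,0,0],[0,0,-0.06,0,0,0],[0,0,-0.057,0,0,0],[0,0,0,0,0,0],[0,0,0,0,0,0],[0,0,0,0,0,0]]' 0.18
python3 -m pendant '[[0,0,0,0,0,0],[0,0,0,0,0,0],[0,0,0,0,0,0],[0,0,0,0,0,0],[0,0,0,0,0,0],[0,0,0,0,0,0],[0,0,0,0,0,0],[0,0,0,0,0,0],[0,0,0,0,0,0],[0,0,0,0,0,0]]' -1
```

```text
time_s: 47.75
eef_pos: [0.609, -0.2539, -0.0054]
eef_rot: [0.0, 0.998, -0.07, 0.001]
wrist_force: [0.5, 0.0, 0.3]
opening: 0.591
grasp_force: 0.0
time_s: 49.0
eef_pos: [0.609, -0.254, -0.0055]
eef_rot: [0.0, 0.998, -0.07, 0.0]
wrist_force: [-0.4, -1.1, 5.9]
opening: 0.307
grasp_force: 59.1
```

```bash
python3 -m pendant '[[0,0,0,0,0,0.04],[0,0,0,0,0,0.06],[0,0,0,0,0,0.06],[0,0,0,0,0,0.06],[0,0,0,0,0,0.04],[0,0,0,0,0,0],[0,0,0,0,0,0],[0,0,0,0,0,0],[0,0,0,0,0,0],[0,0,0,0,0,0]]' -1
python3 -m pendant '[[0,0,0,0,0,0],[0,0,0,0,0,0],[0,0,0,0,0,0],[-0.011,0.04,0,0,0,0],[-0.022,0.08,0,0,0,0],[-0.033,0.12,0,0,0,0],[-0.039,0.14,0,0,0,0],[-0.039,0.14,0,0,0,0],[-0.039,0.14,0,0,0,0],[-0.039,0.14,0,0,0,0]]' -0.1
python3 -m pendant '[[-0.039,0.14,0,0,0,0],[-0.033,0.12,0,0,0,0],[-0.028,0.1,0,0,0,0],[-0.017,0.06,0,0,0,0],[-0.01,0.035,0,0,0,0],[-0.004,0.015,0,0,0,0],[0,0,0,0,0,0],[0,0,0,0,0,0],[0,0,0,0,0,0],[0,0,0,0,0,0]]' -0.1
python3 -m pendant '[[0,0,0,0,0,0],[0,0,0,0,0,0],[0,0,0,0,0,0],[0,0,0,0,0,0],[0,0,0,0,0,-0.04],[0,0,0,0,0,-0.06],[0,0,0,0,0,-0.06],[0,0,0,0,0,0],[0,0,0,0,0,0],[0,0,0,0,0,0]]' -1
python3 tgt.py .5382 0 -.006 1; python3 sidereel.py .5382 0
```

```text
time_s: 50.25
eef_pos: [0.6091, -0.2537, -0.0055]
eef_rot: [0.0, 0.991, 0.134, 0.0]
wrist_force: [-0.1, 0.5, 6.3]
opening: 0.309
grasp_force: 59.2
time_s: 51.5
eef_pos: [0.5632, -0.0915, -0.0062]
eef_rot: [-0.0, 0.991, 0.134, -0.0]
wrist_force: [0.0, 0.6, 0.4]
opening: 0.452
grasp_force: 0.0
time_s: 52.75
eef_pos: [0.538, 0.0002, -0.0062]
eef_rot: [-0.0, 0.991, 0.134, -0.0]
wrist_force: [-0.1, 0.5, 0.2]
opening: 0.45
grasp_force: 0.0
time_s: 54.0
eef_pos: [0.5382, 0.0004, -0.006]
eef_rot: [-0.0, 1.0, 0.009, 0.0]
wrist_force: [0.4, 1.0, 2.4]
opening: 0.31
grasp_force: 58.8
shift units [-0.    -0.002  0.   ] turn [-0.0002  0.0003 -0.0006] q [-0.22  0.4   1.83  0.    0.91  1.33]
-x expect bbox [275.8 199.6] [282.1 221.4] du/dx per mm [[-0.32 -0.06]]
   blob 275 200 281 221 84
+x expect bbox [264.7 197.7] [271.4 219.3] du/dx per mm [[-0.32 -0.06]]
   blob 275 201 278 221 57
   blob 264 206 267 219 43
```

Reel B is lined up to ~2 mm. I'll trim the heading by 1° and roll it into lane 2.

```bash
python3 -m pendant '[[0,0,0,0,0,0.01],[0,0,0,0,0,0],[0,0,0,0,0,0],[0,0,0,0,0,0],[0,0,0,0,0,0],[0,0,0,0,0,0],[0,0,0,0,0,0],[0,0,0,0,0,0],[0,0,0,0,0,0],[0,0,0,0,0,0]]' -1
python3 -m pendant '[[0,0,0,0,0,0],[0,0,0,0,0,0],[0,0.03,0,0,0,0],[-0.002,0.07,0,0,0,0],[-0.003,0.11,0,0,0,0],[-0.003,0.13,0,0,0,0],[-0.003,0.13,0,0,0,0],[-0.002,0.11,0,0,0,0],[-0.002,0.08,0,0,0,0],[-0.001,0.04,0,0,0,0]]' -0.1
python3 -m pendant '[[0,0.015,0,0,0,0],[0,0,0,0,0,0],[0,0,0,0,0,0],[0,0,0,0,0,0],[0,0,0,0,0,0],[0,0,0.12,0,0,0],[0,0,0.22,0,0,0],[0,0,0.22,0,0,0],[-0.03,-0.3,0,0,0,0.012],[-0.03,-0.3,0,0,0,0.012]]' 0.05
python3 -m pendant '[[-0.06,-0.3,0,0,0,0.012],[-0.06,-0.3,0,0,0,0.012],[-0.06,-0.3,0,0,0,0.012],[-0.06,-0.3,0,0,0,0],[-0.06,-0.3,0,0,0,0],[-0.06,-0.02,0,0,0,0],[0,0,0,0,0,0],[0,0,0,0,0,0],[0,0,0,0,0,0],[0,0,0,0,0,0]]' 0.18
python3 tgt.py .451 -.282 -.006 7
python3 - <<'E'
from h import *
t=snap('top','t13.png')
from meas import run
for f in run(t): print('flange',f[0].round(4),'ang',round(f[1],1),f[2],f[3].round(1))
E
python3 sidereel.py .451 -.282
```

```text
time_s: 55.3
eef_pos: [0.5381, 0.0004, -0.006]
eef_rot: [-0.0, 1.0, 0.017, 0.0]
wrist_force: [1.4, 0.4, 5.2]
opening: 0.31
grasp_force: 58.9
time_s: 56.55
eef_pos: [0.5344, 0.1417, -0.0063]
eef_rot: [-0.0, 1.0, 0.017, -0.0]
wrist_force: [0.7, -0.5, -0.1]
opening: 0.449
grasp_force: 0.0
time_s: 57.8
eef_pos: [0.5232, 0.0226, 0.1069]
eef_rot: [0.0, 0.999, 0.037, 0.001]
wrist_force: [0.4, -0.0, 0.0]
opening: 0.523
grasp_force: 0.0
time_s: 59.05
eef_pos: [0.4512, -0.2797, 0.1059]
eef_rot: [-0.0, 0.998, 0.064, -0.0]
wrist_force: [0.2, 0.9, -0.9]
opening: 0.591
grasp_force: 0.0
shift units [-0.001 -0.012 -0.56 ] turn [-0.0002 -0.     -0.0043] q [-0.78  0.2   1.81  0.    1.13  0.66]
flange [0.604  0.1454] ang 1.0 31 [207.4 196.7]
flange [0.5684 0.1443] ang 1.1 22 [207.5 210. ]
flange [0.551  0.1429] ang 3.4 34 [207.8 216.5]
flange [0.516  0.1542] ang -5.1 14 [203.2 229.6]
flange [ 0.4679 -0.2785] ang 4.0 50 [364.5 250.5]
-x expect bbox [323.4 168.2] [327.2 186.6] du/dx per mm [[-0.28 -0.04]]
   blob 324 168 326 185 26
+x expect bbox [313.8 166.8] [317.8 185.1] du/dx per mm [[-0.28 -0.04]]
   blob 310 160 320 165 26
   blob 314 167 317 184 38
```

Reel B is parked in lane 2, at about (0.534, 0.143). Reel C is confirmed at (0.451,-0.282), so I'll go down and pinch it.

```bash
python3 -m pendant '[[0,-0.012,-0.1,0,0,0],[0,0,-0.1,0,0,0],[0,0,-0.12,0,0,0],[0,0,-0.06,0,0,0],[0,0,-0.06,0,0,0],[0,0,-0.06,0,0,0],[0,0,-0.06,0,0,0],[0,0,0,0,0,0],[0,0,0,0,0,0],[0,0,0,0,0,0]]' 0.18
python3 -m pendant '[[0,0,0,0,0,0],[0,0,0,0,0,0],[0,0,0,0,0,0],[0,0,0,0,0,0],[0,0,0,0,0,0],[0,0,0,0,0,0],[0,0,0,0,0,0],[0,0,0,0,0,0],[0,0,0,0,0,0],[0,0,0,0,0,0]]' -1
python3 tgt.py .4886 0 -.006 -7.6;python3 sidereel.py .451 -.282
```

```text
time_s: 60.4
eef_pos: [0.4511, -0.2834, -0.0056]
eef_rot: [0.0, 0.998, 0.064, 0.0]
wrist_force: [-0.1, 1.5, 0.3]
opening: 0.588
grasp_force: 0.0
time_s: 61.65
eef_pos: [0.4512, -0.2835, -0.0056]
eef_rot: [0.0, 0.998, 0.064, 0.0]
wrist_force: [-0.7, 0.2, 5.5]
opening: 0.309
grasp_force: 59.0
shift units [ 0.187  1.418 -0.002] turn [ 0.0005  0.0004 -0.1655] q [-0.78  0.39  1.84  0.    0.91  0.66]
-x expect bbox [323.4 168.2] [327.2 186.6] du/dx per mm [[-0.28 -0.04]]
+x expect bbox [313.8 166.8] [317.8 185.1] du/dx per mm [[-0.28 -0.04]]
   blob 314 167 316 185 32
```

```bash
python3 -m pendant '[[0,0,0,0,0,-0.03],[0,0,0,0,0,-0.05],[0,0,0,0,0,-0.05],[0,0,0,0,0,-0.0355],[0,0,0,0,0,0],[0,0,0,0,0,0],[0,0,0,0,0,0],[0,0,0,0,0,0],[0,0,0,0,0,0],[0,0,0,0,0,0]]' -1
python3 -m pendant '[[0,0,0,0,0,0],[0,0,0,0,0,0],[0,0,0,0,0,0],[0.005,0.04,0,0,0,0],[0.011,0.08,0,0,0,0],[0.016,0.12,0,0,0,0],[0.02,0.15,0,0,0,0],[0.02,0.15,0,0,0,0],[0.02,0.15,0,0,0,0],[0.02,0.15,0,0,0,0]]' -0.1
python3 -m pendant '[[0.02,0.15,0,0,0,0],[0.018,0.14,0,0,0,0],[0.016,0.12,0,0,0,0],[0.01,0.08,0,0,0,0],[0.007,0.05,0,0,0,0],[0.004,0.03,0,0,0,0],[0,0.008,0,0,0,0],[0,0,0,0,0,0],[0,0,0,0,0,0],[0,0,0,0,0,0]]' -0.1
python3 -m pendant '[[0,0,0,0,0,0],[0,0,0,0,0,0],[0,0,0,0,0,0],[0,0,0,0,0,0],[0,0,0,0,0,0.03],[0,0,0,0,0,0.04],[0,0,0,0,0,0.0255],[0,0,0,0,0,0],[0,0,0,0,0,0],[0,0,0,0,0,0]]' -1
python3 tgt.py .4886 0 -.006 1; python3 sidereel.py .4886 0
```

```text
time_s: 62.95
eef_pos: [0.4513, -0.2833, -0.0056]
eef_rot: [0.0, 0.998, -0.066, 0.0]
wrist_force: [0.6, 0.3, 6.3]
opening: 0.306
grasp_force: 59.2
time_s: 64.2
eef_pos: [0.4728, -0.1128, -0.0062]
eef_rot: [-0.0, 0.998, -0.066, -0.0]
wrist_force: [-0.4, 0.0, 0.4]
opening: 0.45
grasp_force: 0.1
time_s: 65.45
eef_pos: [0.4881, 0.0003, -0.0062]
eef_rot: [-0.0, 0.998, -0.067, -0.0]
wrist_force: [1.5, -0.1, -0.1]
opening: 0.451
grasp_force: 0.0
time_s: 66.7
eef_pos: [0.4885, 0.0007, -0.006]
eef_rot: [-0.0, 1.0, 0.008, 0.0]
wrist_force: [0.3, 1.2, 4.2]
opening: 0.309
grasp_force: 58.9
shift units [ 0.001 -0.004 -0.   ] turn [-0.0003  0.0004  0.0004] q [-0.24  0.31  1.96  0.    0.87  1.31]
-x expect bbox [292.3 202.4] [298.  224.5] du/dx per mm [[-0.33 -0.06]]
   blob 291 203 297 219 45
+x expect bbox [280.9 200.4] [287.  222.4] du/dx per mm [[-0.33 -0.06]]
   blob 291 204 294 219 30
   blob 280 208 283 222 44
```

Lined up to within 2 mm. I'll make the same 1° trim and roll into lane 1.

```bash
python3 -m pendant '[[0,0,0,0,0,0.01],[0,0,0,0,0,0],[0,0,0,0,0,0],[0,0,0,0,0,0],[0,0,0,0,0,0],[0,0,0,0,0,0],[0,0,0,0,0,0],[0,0,0,0,0,0],[0,0,0,0,0,0],[0,0,0,0,0,0]]' -1
python3 -m pendant '[[0,0,0,0,0,0],[0,0,0,0,0,0],[0,0.03,0,0,0,0],[-0.002,0.07,0,0,0,0],[-0.003,0.11,0,0,0,0],[-0.003,0.13,0,0,0,0],[-0.003,0.13,0,0,0,0],[-0.002,0.11,0,0,0,0],[-0.002,0.08,0,0,0,0],[-0.001,0.04,0,0,0,0]]' -0.1
python3 -m pendant '[[0,0.015,0,0,0,0],[0,0,0,0,0,0],[0,0,0,0,0,0],[0,0,0,0,0,0],[0,0,0,0,0,0],[0,0,0.12,0,0,0],[0,0,0.22,0,0,0],[0,0,0.22,0,0,0],[-0.1,-0.28,0,0,0,0],[-0.1,-0.28,0,0,0,0]]' 0.05
python3 -m pendant '[[-0.1,-0.28,0,0,0,0.1],[0,-0.28,0,0,0,0.1],[0,0,0,0,0,0.1],[0,0,0,0,0,0.1],[0,0,0,0,0,0.1],[0,0,0,0,0,0.1],[0,0,0,0,0,0.1],[0,0,0,0,0,0.1],[0,0,0,0,0,0.1],[0,0,0,0,0,0.092]]' -0.39
python3 - <<'E'
from h import *
t=snap('top','t14.png'); cv2.imwrite('pics/c14.png',cv2.resize(t['color'][125:285,90:430],(800,376),interpolation=cv2.INTER_CUBIC))
from meas import run
for f in run(t): print('flange',f[0].round(4),'ang',round(f[1],1),f[2],f[3].round(1))
E
```

```text
time_s: 68.0
eef_pos: [0.4884, 0.0006, -0.006]
eef_rot: [-0.0, 1.0, 0.016, 0.0]
wrist_force: [2.7, 0.8, 4.9]
opening: 0.31
grasp_force: 58.9
time_s: 69.25
eef_pos: [0.4846, 0.1418, -0.0062]
eef_rot: [-0.0, 1.0, 0.017, -0.0]
wrist_force: [0.6, -1.3, -0.4]
opening: 0.45
grasp_force: 0.0
time_s: 70.5
eef_pos: [0.4451, 0.0307, 0.1068]
eef_rot: [0.0, 1.0, 0.018, 0.001]
wrist_force: [0.4, -0.7, -0.0]
opening: 0.525
grasp_force: 0.0
time_s: 71.75
eef_pos: [0.4268, -0.0748, 0.1059]
eef_rot: [-0.0, 0.704, 0.71, -0.0]
wrist_force: [-1.1, 0.0, -0.1]
opening: 0.307
grasp_force: 0.0
flange [0.6041 0.1452] ang 1.2 32 [207.5 196.7]
flange [0.5684 0.1443] ang 1.1 22 [207.5 210. ]
flange [0.551  0.1425] ang 3.7 32 [208.  216.5]
flange [0.5159 0.1543] ang -5.2 15 [203.2 229.6]
flange [0.502  0.1459] ang 1.3 23 [206.2 234.9]
flange [0.4682 0.1411] ang 2.4 30 [207.7 247.7]
```

View pics/c14.png

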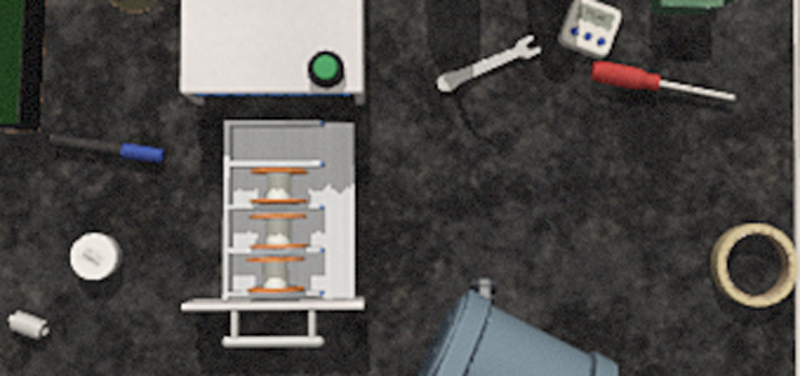

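All three reels stand in their own lanes (crop rows 185, 230 and 275). The fourth lane is empty, the tin is at (95,257) to the left, and the tools are in place. I'll grip the bar and push the tray home.

```bash
python3 -m pendant '[[-0.02,0.27,0,0,0,0.005],[-0.018,0.27,0,0,0,0],[-0.018,0.27,0,0,0,0],[-0.018,0.264,0,0,0,0],[0,0,-0.1,0,0,0],[0,0,-0.1,0,0,0],[0,0,-0.1,0,0,0],[0,0,-0.08,0,0,0],[0,0,0,0,0,0],[0,0,0,0,0,0]]' -0.39
python3 -m pendant '[[0,0,0,0,0,0],[0,0,0,0,0,0],[0,0,0,0,0,0],[0,0,0,0,0,0],[0,0,0,0,0,0],[0,0,0,0,0,0],[0,0,0,0,0,0],[0,0,0,0,0,0],[0,0,0,0,0,0],[0,0,0,0,0,0]]' -1
python3 tgt.py .638 .144 .03 91.1
```

```text
time_s: 73.05
eef_pos: [0.4125, 0.1401, 0.0304]
eef_rot: [0.0, 0.703, 0.711, 0.0]
wrist_force: [1.3, -0.5, 0.4]
opening: 0.302
grasp_force: 0.0
time_s: 74.3
eef_pos: [0.4128, 0.1401, 0.0308]
eef_rot: [0.0, 0.703, 0.711, 0.0]
wrist_force: [-2.0, -0.1, 6.2]
opening: 0.101
grasp_force: 58.6
shift units [ 1.126  0.019 -0.004] turn [0.0001 0.0007 0.0046] q [ 0.05  0.13  2.08 -0.    0.93  0.04]
```

```bash
python3 -m pendant '[[0.03,0,0,0,0,0],[0.06,0.001,0,0,0,0],[0.08,0.0015,0,0,0,0],[0.08,0.0015,0,0,0,0],[0.08,0.0015,0,0,0,0],[0.08,0.0015,0,0,0,0],[0.08,0.0015,0,0,0,0],[0.08,0.0015,0,0,0,0],[0.08,0.0015,0,0,0,0],[0.08,0.0015,0,0,0,0]]' -1
python3 -m pendant '[[0.08,0.0015,0,0,0,0],[0.08,0.0015,0,0,0,0],[0.07,0.0015,0,0,0,0],[0.06,0.001,0,0,0,0],[0.05,0.001,0,0,0,0],[0.03,0,0,0,0,0],[0.02,0,0,0,0,0],[0,0,0,0,0,0],[0,0,0,0,0,0],[0,0,0,0,0,0]]' -1
python3 -m pendant '[[0.01,0,0,0,0,0],[0.01,0,0,0,0,0],[0,0,0,0,0,0],[0,0,0,0,0,0],[0,0,0,0,0,0],[0,0,0,0,0,0],[0,0,0,0,0,0],[0,0,0,0,0,0],[0,0,0,0,0,0],[0,0,0,0,0,0]]' -1
```

```text
time_s: 75.55
eef_pos: [0.5586, 0.1437, 0.0308]
eef_rot: [-0.0, 0.703, 0.711, 0.0]
wrist_force: [-4.1, 3.8, 6.7]
opening: 0.104
grasp_force: 58.8
time_s: 76.8
eef_pos: [0.6369, 0.1457, 0.0309]
eef_rot: [-0.0, 0.703, 0.711, 0.001]
wrist_force: [0.8, 5.3, 2.7]
opening: 0.1
grasp_force: 59.0
time_s: 78.05
eef_pos: [0.6403, 0.1458, 0.0308]
eef_rot: [-0.0, 0.703, 0.711, 0.001]
wrist_force: [-1.3, 6.3, 4.4]
opening: 0.105
grasp_force: 59.1
```

```bash
python3 -m pendant '[[0.01,0,0,0,0,0],[0.01,0,0,0,0,0],[0.01,0,0,0,0,0],[0,0,0,0,0,0],[0,0,0,0,0,0],[0,0,0,0,0,0],[0,0,0,0,0,0],[0,0,0,0,0,0],[0,0,0,0,0,0],[0,0,0,0,0,0]]' -1
```

```text
time_s: 79.3
eef_pos: [0.6419, 0.1458, 0.0308]
eef_rot: [-0.004, 0.702, 0.712, -0.003]
wrist_force: [-17.6, 3.0, 16.8]
opening: 0.104
grasp_force: 60.6
```

Home against the stop (17 N). I'll release and rise straight up, then measure the button from both views.

```bash
python3 -m pendant '[[-0.015,0,0,0,0,0],[0,0,0,0,0,0],[0,0,0,0,0,0],[0,0,0.15,0,0,0],[0,0,0.2,0,0,0],[0,0,0.2,0,0,0],[0,0,0.05,0,0,0],[0,-0.3,0,0,0,0],[0,-0.3,0,0,0,0],[0,-0.3,0,0,0,0]]' -0.39
python3 - <<'E'
from h import *
def green(n,box):
    c=snap(n,n+'15.png'); im=c['color'].astype(int); b,g,r=im[...,0],im[...,1],im[...,2]
    m=((g>r+40)&(g>b+30)).astype(np.uint8); k=np.zeros_like(m); x0,x1,y0,y1=box; k[y0:y1,x0:x1]=m[y0:y1,x0:x1]
    t=max(cv2.findContours(k,0,2)[0],key=cv2.contourArea); x,y,w,h=cv2.boundingRect(t); M=cv2.moments(t)
    print(n,x,y,w,h,M['m10']/M['m00'],M['m01']/M['m00']); return c,(x,y,w,h),M
c,bb,M=green('top',(200,260,130,175)); p=[[M['m10']/M['m00'],M['m01']/M['m00']]]
s,sb,M2=green('side',(190,225,180,205))
for z in(.098,.102,.106,.11,.115):
    P=plane(c,p,z)[0]; a=np.linspace(0,6.28,40); q=proj(s,np.c_[P[0]+.013*np.cos(a),P[1]+.013*np.sin(a),np.full(40,z)])
    print(z,P.round(4),'side top rim',q.min(0).round(1),q.max(0).round(1))
cc=s['color'][170:260,150:270]; cv2.imwrite('pics/c15.png',np.hstack([cv2.resize(cc,(480,360),interpolation=cv2.INTER_CUBIC),cv2.resize(c['color'][125:245,155:260],(315,360),interpolation=cv2.INTER_CUBIC)]))
E
```

```text
time_s: 80.55
eef_pos: [0.6423, -0.0375, 0.1485]
eef_rot: [-0.001, 0.703, 0.711, -0.001]
wrist_force: [0.7, -0.1, -0.5]
opening: 0.3
grasp_force: 0.0
top 223 148 11 11 227.77397260273972 153.15068493150685
side 202 187 9 8 205.94982078853045 190.27240143369175
0.098 [0.714  0.0905 0.098 ] side top rim [201.2 191.6] [210.4 195.8]
0.102 [0.7133 0.0902 0.102 ] side top rim [201.4 190.4] [210.6 194.6]
0.106 [0.7127 0.09   0.106 ] side top rim [201.6 189.2] [210.8 193.3]
0.11 [0.712  0.0897 0.11  ] side top rim [201.8 187.9] [211.  192.1]
0.115 [0.7111 0.0894 0.115 ] side top rim [202.  186.4] [211.3 190.5]
```

View pics/c15.png

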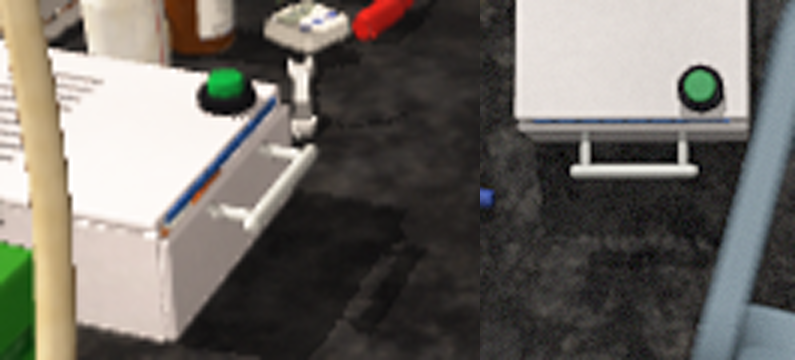

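The tray is shut, with the handle bar at its original row. The button's top is at about (0.712, 0.090, 0.111), so contact should come at TCP z ≈ 0.093. I'll go over it with shut fingers.

```bash
python3 -m pendant '[[0.116,0.212,0,0,0,0],[0.116,0.212,0,0,0,0],[0.117,0.212,0,0,0,0],[0,0,-0.12,0,0,0],[0,0,-0.12,0,0,0],[0,0,0,0,0,0],[0,0,0,0,0,0],[0,0,0,0,0,0],[0,0,0,0,0,0],[0,0,0,0,0,0]]' -1
python3 -m pendant '[[0,0,-0.02,0,0,0],[0,0,-0.015,0,0,0],[0,0,-0.01,0,0,0],[0,0,0,0,0,0],[0,0,0,0,0,0],[0,0,0,0,0,0],[0,0,0,0,0,0],[0,0,0,0,0,0],[0,0,0,0,0,0],[0,0,0,0,0,0]]' -1
```

```text
time_s: 81.9
eef_pos: [0.7132, 0.0911, 0.1026]
eef_rot: [0.0, 0.703, 0.711, 0.0]
wrist_force: [-0.1, -0.4, 0.3]
opening: -0.001
grasp_force: 0.0
time_s: 83.15
eef_pos: [0.7129, 0.0912, 0.0929]
eef_rot: [-0.0, 0.703, 0.711, -0.0]
wrist_force: [-0.3, 1.6, -0.3]
opening: -0.001
grasp_force: 0.0
```

```bash
python3 -m pendant '[[0,0,-0.01,0,0,0],[0,0,-0.01,0,0,0],[0,0,0,0,0,0],[0,0,0,0,0,0],[0,0,0,0,0,0],[0,0,0,0,0,0],[0,0,0,0,0,0],[0,0,0,0,0,0],[0,0,0,0,0,0],[0,0,0,0,0,0]]' -1
python3 -m pendant '[[0,0,-0.01,0,0,0],[0,0,-0.005,0,0,0],[0,0,0,0,0,0],[0,0,0,0,0,0],[0,0,0,0,0,0],[0,0,0,0,0,0],[0,0,0,0,0,0],[0,0,0,0,0,0],[0,0,0,0,0,0],[0,0,0,0,0,0]]' -1
```

```text
time_s: 84.4
eef_pos: [0.713, 0.0912, 0.089]
eef_rot: [0.0, 0.703, 0.711, -0.0]
wrist_force: [0.7, 0.4, 2.9]
opening: -0.002
grasp_force: 1.3
time_s: 85.65
eef_pos: [0.713, 0.0912, 0.0865]
eef_rot: [0.0, 0.703, 0.711, -0.0]
wrist_force: [-1.3, 0.1, 5.9]
opening: -0.001
grasp_force: 2.9
```

```bash
python3 -m pendant '[[0,0,-0.008,0,0,0],[0,0,0,0,0,0],[0,0,-0.007,0,0,0],[0,0,0,0,0,0],[0,0,0,0,0,0],[0,0,0,0,0,0],[0,0,0,0,0,0],[0,0,0,0,0,0],[0,0,0,0,0,0],[0,0,0,0,0,0]]' -1
```

```text
time_s: 86.9
eef_pos: [0.7132, 0.0912, 0.0862]
eef_rot: [0.0, 0.703, 0.711, 0.0]
wrist_force: [-7.1, 0.3, 19.2]
opening: 0.001
grasp_force: 9.2
```

Bottomed at 19 N, so the button is fully pressed. I'll lift, retreat and check everything before handing in.

```bash
python3 -m pendant '[[0,0,0.1,0,0,0],[0,0,0.2,0,0,0],[0,0,0.2,0,0,0],[-0.1,-0.3,0,0,0,0],[-0.1,-0.3,0,0,0,0],[-0.1,-0.3,0,0,0,0],[-0.1,-0.3,0,0,0,0],[0,0,0,0,0,0],[0,0,0,0,0,0],[0,0,0,0,0,0]]' -1
python3 - <<'E'
from h import *
t=snap('top','t16.png'); s=snap('side','s16.png')
for n,c in(('t14.png',t),):
    im=c['color'].astype(int); m=(im.min(2)>165).astype(np.uint8); k=np.zeros_like(m); k[210:260,115:160]=m[210:260,115:160]
    x,y,w,h=cv2.boundingRect(max(cv2.findContours(k,0,2)[0],key=cv2.contourArea)); print('tin',plane(c,[[x+w/2-.5,y+h/2-.5]],.022))
for f in('top0','t16'):
    g=cv2.imread(f'pics/{f}.png')[160:195,207].mean(1); print(f,g.astype(int).tolist())
cv2.imwrite('pics/c16.png',np.hstack([cv2.resize(t['color'][100:280,90:330],(400,300)),cv2.resize(s['color'][140:340,120:387],(400,300))]))
E
```

```text
time_s: 88.15
eef_pos: [0.6341, -0.1444, 0.1827]
eef_rot: [-0.0, 0.702, 0.712, -0.0]
wrist_force: [-0.6, 1.0, -0.0]
opening: -0.001
grasp_force: 0.0
tin [[0.50145572 0.35543398 0.022     ]]
top0 [218, 220, 223, 208, 150, 71, 98, 145, 156, 143, 99, 94, 98, 74, 24, 25, 19, 29, 32, 25, 16, 136, 224, 223, 170, 97, 27, 30, 32, 28, 32, 37, 27, 22, 27]
t16 [220, 219, 222, 208, 148, 81, 132, 154, 125, 91, 97, 78, 36, 26, 40, 18, 30, 25, 18, 78, 216, 234, 185, 129, 62, 27, 32, 40, 31, 26, 43, 34, 36, 30, 37]
```

View pics/c16.png

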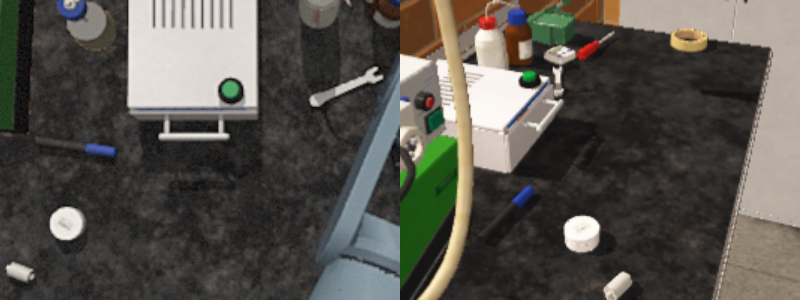

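The tray is shut slightly further in than at the start. The tin lies flat at y = 0.355, about 0.21 m left of the cabinet's axis, and the tools have not moved.

```bash
python3 -c "
from bench import ctrl; print(ctrl.hand_in())"
```

```text
the job is handed in; nothing more can be done
None
```

The job is handed in: the tin is flat on the mat left of the tray, all three reels on the mat (one of the four was absent) are rolled into lanes 1–3, the tray is pushed home, the start button was pressed to its stop, and the tools are where they were.

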